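Take a length off a shelf panel with a tape measure and lock it

TASK

Take the tape measure from its sloping rest, hook the end of the tape over the end of the grey shelf panel that is farther from the rest, and draw the case straight back along the panel until its mouth (the front of the case, where the tape comes out) is over the red line. Leave the case standing flat on the panel with the tape still hooked on, and push the orange lock key fully down so that the length stays set; do not disturb the other things on the bench.

Things in the scene. Friction and masses are not known exactly. Their poses are not given: they have to be found in the camera images.
- case: blue tape measure case, 76 long (x) x 36 thick (y) x 66 mm high (z), 0.4 to 0.6 kg in all; above 46 mm height it ends 22 mm ahead of the origin. Origin: centre of the underside; x to the mouth, where the yellow tape comes out; z up. Grip it across the 36 mm. It starts on the rest, mouth end up at 35 degrees, underside flat on the deck
- mouth (a point): the lower edge of the mouth face, middle: 38 mm along x from the case's origin, at the level of the underside
- hook (a point): lower end of the steel tape hook, on its inner face (looks back to the case, bears on an edge). Case frame with the tape in: x 42, y 0, z -10 mm: it reaches 10 mm below the underside, 4 mm ahead of the mouth. Hook 22 mm wide, 3 mm thick. The tape runs 4 mm above the underside
- tape (a joint): how far the tape is pulled out of the case (m): 0 fully in, 0.24 at most. A spring pulls it in with 1.2 N when fully in, rising to 1.8 N at 0.2 m. Let go of on the panel, the standing case does not slide: its weight on its rubber foot holds it against this spring
- lock (a joint): lock key (m): 0 free, 0.006 fully down. It moves towards the underside of the case, takes about 4 N to move and stays where it is left; from about 0.0055 its brake clamps the tape
- lock_top (a point): middle of the top of the orange lock key, 26 x 24 mm, which stands 10 mm above the top of the case (case frame x = 4, y = 0, z = 76 mm when free)
- panel: fixed grey steel shelf panel, 300 long (x) x 140 wide (y) x 30 mm high (z); origin at the centre of its underside on the bench; x points to the end away from the rest, where the tape is to be hooked
- panel_edge (a point): middle of the upper edge of the panel at that end (panel x = 150, y = 0, z = 30 mm); same axes as the panel; square vertical end face, no flange
- line: red line, 6 mm wide (x) and 138 mm long (y), painted flat across the top of the panel; origin at its centre, axes as the panel's; 120 to 185 mm from the hooking end
- rest: fixed wooden tool rest on a 120 x 70 x 8 mm foot, with a deck 76 long x 34 mm wide that slopes up at 35 degrees towards its x, and a stop at the low end, 14 mm above the deck. Origin at the centre of the foot's underside; middle of the deck 50 mm above it. Both sides are open
- packroll: bystander: clear packing tape roll lying flat, 96 mm across, 48 mm high; origin at the centre of its underside
- smallcarton: bystander: small cardboard carton 90 x 120 x 60 mm; origin at the centre of its underside
- marker: bystander: square black marker with a red cap, 13 mm thick, 142 mm long along y; origin at its underside, 60 mm from the plain end, the cap at +y

How it is judged (in metres and radians):
On the way:
1. the hook is caught over the far end of the panel and the tape is drawn out more than 50 mm, the lock still free (x of hook in the frame of panel_edge between -0.004 and 0.004 m and z of hook in the frame of panel_edge below -0.002 m and value of joint tape above 0.05 m and value of joint lock below 0.0035 m), for 0.2 s.
At the end, for the whole second after the job is handed in: Hook within 4 mm of the panel's far end face, 4 mm or more below its top edge; case flat on the panel (4 mm, 5.7 degrees), in line with it within 8.5 degrees, mouth within 8 mm of the middle of the red line; lock key more than 5 mm down; all at rest and let go (x of hook in the frame of panel_edge between -0.004 and 0.004 m and z of hook in the frame of panel_edge below -0.004 m and y of hook in the frame of panel_edge between -0.07 and 0.07 m and x of mouth in the frame of line between -0.008 and 0.008 m and z of mouth in the frame of panel_edge between -0.004 and 0.004 m and angle between case's own z axis and vertical below 0.1 rad and angle between the x axis of case and the x axis of panel, either way round below 0.15 rad and value of joint lock above 0.005 m and linear speed of case below 0.01 m/s); the robot touches nothing.
It fails at once if the packing tape roll is moved more than 20 mm (distance of packroll from where it was at the start of the episode above 0.02 m).
It fails at once if the small carton is moved more than 20 mm (distance of smallcarton from where it was at the start of the episode above 0.02 m).
It fails at once if the marker is moved more than 20 mm (distance of marker from where it was at the start of the episode above 0.02 m).
It also fails if it takes over 58 s, if anything falls off the work surface, if the arm or the gripper's body presses on something with over 40 N, if the wrist force passes 120 N, or if a joint passes its speed limit or range.

ROBOT

A 6-joint arm with a two-finger parallel gripper is mounted at the origin on the work surface. World frame = base frame: x ahead of the robot, y to its left, z up, the work surface at z = 0. Lengths are in m, angles in degrees, forces in N, time in s.
With the tool pointing down it reaches from about 0.35 to 0.875 m from the base axis. Payload 4.2 kg.
Tool frame: the origin (TCP) lies midway between the tips of the shut fingers; the grasp point (between the pads) lies 19 mm behind it; x points along the fingers, y is the direction in which the jaws open and shut, and the axes are right-handed (so a half turn about x gives the same grasp; the last joint's range is limited). The gripper opens to 87 mm and grips with 3 to 60 N. Pads are 19 mm wide; open, the fingers measure 117 mm over their backs; the gripper's body (75 mm by 190 mm) begins 51 mm behind the grasp point.
Start: joints at [-48.323, 22.042, 0.453, 0, -68.411, -14.817], TCP at [0.282, -0.558, 0.223] pointing down, gripper open.
Joint ranges: [-179.83, 179.83], [-69.29, 118.12], [-61.27, 80.66], [-181.25, 117.63], [-171.15, -9.14], [-177.46, 177.46]. Speed limits (degrees/s): [159.86, 159.86, 180, 180, 180, 180].

INTERFACE

Orientations are given as a 3x3 rotation matrix whose columns are the frame's x, y, z axes.
In Python, from station import r gives the robot as it stands.
- The arm moves only by the tool play_rows, never from a script. Its argument "plan" is a list that holds one entry, the list of rows, each a list of 6 numbers: the shift along the tool's x, y, z in cm, then the turn, a rotation vector about the tool's x, y, z in units of 10 degrees (1.0 is 10 degrees). A call has 1 to 5 rows; each row is the pose to reach, as a shift and turn from the pose commanded when the call began, along the tool's axes at that moment; what a row does not reach only later rows make up. A row lasts 1/8 s, in which the tool goes at most 62.5 mm and 10.7 degrees, less where a joint would pass 70% of its speed; a pose out of reach is approached as far as the arm can. A call with a gripper value outside its range is refused whole. "hand" is the opening, from 0 (shut) to 1 (fully open), set as the call begins (left out, the last holds). The fingers move at their own pace and stop on an object; the grip force is fixed at half the most. Time passes only in rows, so rows that repeat a pose let the fingers close. It gives the time, the measured TCP pose, the force and the opening at its end, in the units of the state.
- r.sense(): the state, without advancing time (a new reading comes with each control period).
- r.capture(name): name is "scene" or "top"; returns (picture, depth): 400x640x3 uint8, blue, green, red; 400x640 float32, m along the optical axis (not along the pixel's ray), 0 where there is no reading.
- r.get_calibration(name): a dict with "vfov" (degrees; the focal length in pixels is half the picture's height over the tangent of half this angle, whatever the lens; pixels are square), "cx", "cy" (the principal point, pixels), "rvec" (rotation vector, rad) and "tvec" (3), from world to camera coordinates, as OpenCV has them. Camera axes: x right, y down, z forward; pixel columns grow to the right and rows downward; lengths in m; the calibration is good to about 2 mm. A picture is of the moment at which its call begins. get_calibration takes no time and is no camera call.
- r.finish_job(): hands the job in, once; it reports no verdict.
The state is a dict: "time_s": time; "joints": joint angles; "joint_velocities": joint speeds; "effort": joint torques, N m; "tcp_pos": TCP position; "ee_rot": TCP orientation; "wrist_force": force on the tool from outside, world axes, zero at the start; "moment": the same for the moment, N m; "gripper_width": opening from 0.0 (shut) to 1.0 (fully open).
Only numpy, scipy, OpenCV 4.12 (cv2) and the standard library are available. Lean on these libraries where they do the work, as an engineer would, in place of code of your own. Each camera call takes 0.05 s, during which the arm holds its last target.

## Working session

There is one attempt and no reset: what is moved stays moved. The work goes in short steps, Python scripts to look and compute and a tool call to move; the robot and the scene stay as the last step left them, time stands still between calls to the robot, and variables do not carry over. Pictures are saved under pics/ and viewed, and the job is handed in when it is done.

Besides the shell and the picture viewer there is one more tool, called by a JSON object that holds its "name" and its "arguments", one argument or row to a line. play_rows: Moves the arm, as the interface text tells. Its arguments: {"type":"object","properties":{"plan":{"type":"array","items":{"type":"array","items":{"type":"array","items":{"type":"number"}}}},"hand":{"type":"number"}},"required":["plan"]}

```bash
mkdir -p pics; ls; cat > h.py <<'E'
import numpy as np, cv2
from station import r
def cal(n):
    c=r.get_calibration(n); f=200/np.tan(np.radians(c["vfov"])/2)
    R=cv2.Rodrigues(np.array(c["rvec"],float))[0]; t=np.array(c["tvec"],float).reshape(3)
    return f,c["cx"],c["cy"],R,t
def ray(n,u,v):
    f,cx,cy,R,t=cal(n); d=R.T@np.array([(u-cx)/f,(v-cy)/f,1]); return -R.T@t,d
def onz(n,u,v,z):
    o,d=ray(n,u,v); return o+d*(z-o[2])/d[2]
def proj(n,p):
    f,cx,cy,R,t=cal(n); q=R@np.array(p)+t; return np.array([cx+f*q[0]/q[2],cy+f*q[1]/q[2]])
def cloud(n,D):
    f,cx,cy,R,t=cal(n); v,u=np.mgrid[0:400,0:640]
    P=np.stack([(u-cx)/f*D,(v-cy)/f*D,D],-1); return (P-t)@R
E
python3 - <<'E'
from h import *
np.set_printoptions(precision=4,suppress=True)
for n in("scene","top"):
    p,d=r.capture(n); cv2.imwrite(f"pics/{n}0.png",p); np.save(f"{n}0.npy",d)
    print(n,r.get_calibration(n)); print((-cal(n)[3].T@cal(n)[4]))
print(r.sense())
E
```

```text
pics
scene {'vfov': 47.74384302397219, 'cx': 314.80113549240366, 'cy': 199.45217081169923, 'rvec': array([ 1.6284,  2.1944, -0.6635]), 'tvec': array([ 0.2072, -0.3738,  1.4386])}
[1.1069 0.1371 1.004 ]
top {'vfov': 55.3363712994075, 'cx': 318.1419473663064, 'cy': 198.61571514916773, 'rvec': array([ 2.1892, -2.1381,  0.1463]), 'tvec': array([-0.0475,  0.531 ,  0.9546])}
[ 0.411  -0.0242  1.013 ]
{'time_s': 0.1, 'joints': array([-48.3226,  22.0869,   0.3879,  -0.0246, -68.415 , -14.8143]), 'joint_velocities': array([ 0.0145, -0.1246,  0.0844,  0.2386,  0.0068,  0.0386]), 'effort': array([ -0.0002, -39.169 ,  18.7936,   4.2319,   0.0134,  -0.0001]), 'tcp_pos': array([ 0.2821, -0.5571,  0.2216]), 'ee_rot': array([[-0.001 , -0.4517,  0.8922],
       [ 0.0018,  0.8922,  0.4517],
       [-1.    ,  0.002 , -0.0001]]), 'wrist_force': array([-0.5001, -0.1121,  0.1355]), 'moment': array([-0.0849,  0.0013, -0.0183]), 'gripper_width': 1.0011585386074255}
```

View pics/scene0.png

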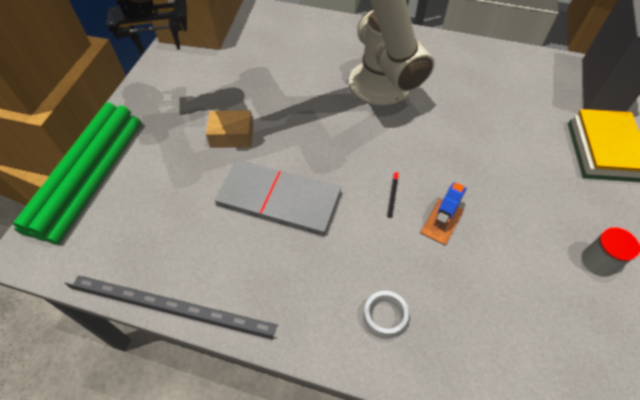

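View pics/top0.png

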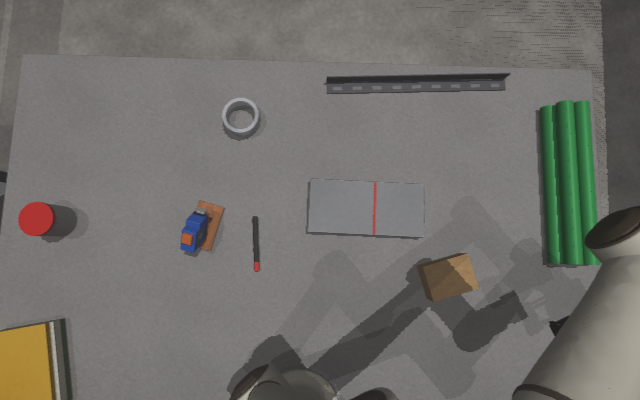

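The scene view shows the panel near (280,198) with the red line, the rest and case near (448,212), and the marker between them. In the top view the panel is at (366,208), the line at x≈375, the case at (195,232), the marker at x≈256, the roll at (241,118) and the carton at (448,277). Next I'll zoom in.

```bash
python3 - <<'E'
from h import *
np.set_printoptions(precision=4,suppress=True)
a=cv2.imread("pics/top0.png"); b=cv2.imread("pics/scene0.png")
A=cv2.resize(a[180:280,160:290],None,fx=5,fy=5,interpolation=cv2.INTER_CUBIC)
B=cv2.resize(b[160:260,370:500],None,fx=5,fy=5,interpolation=cv2.INTER_CUBIC)
cv2.imwrite("pics/cropA.png",A); cv2.imwrite("pics/cropB.png",B)
for n in ("top","scene"):
    d=np.load(n+"0.npy"); im=cv2.imread(f"pics/{n}0.png"); P=cloud(n,d)
    hsv=cv2.cvtColor(im,cv2.COLOR_BGR2HSV)
    H,S,V=hsv[...,0].astype(int),hsv[...,1],hsv[...,2]
    ok=(d>0)&(P[...,0]>0.2)&(P[...,0]<0.8)&(abs(P[...,1])<0.5)
    print(n,"bench z",np.median(P[ok][:,2]))
    blue=ok&(H>105)&(H<130)&(S>120)
    if n=="top": blue[:, :150]=0
    print("blue",blue.sum(),P[blue].min(0),P[blue].max(0),P[blue].mean(0))
    pan=ok&(P[...,2]>0.02)&(P[...,2]<0.04)&(S<60)
    m=pan.astype(np.uint8); k,l,st,c=cv2.connectedComponentsWithStats(m)
    i=1+np.argmax(st[1:,4]); pm=l==i; print("panel",st[i],P[pm].mean(0))
    cnt=max(cv2.findContours((pm*255).astype(np.uint8),0,2)[0],key=cv2.contourArea)
    print(cv2.minAreaRect(P[pm][:,:2].astype(np.float32)))
    red=ok&((H<8)|(H>172))&(S>120)&(P[...,2]>0.02)
    k,l,st,c=cv2.connectedComponentsWithStats(red.astype(np.uint8))
    for j in range(1,k):
        if st[j,4]>8:
            q=l==j; v,u=np.nonzero(q); print("red",st[j],P[q].mean(0),P[q].min(0),P[q].max(0))
E
```

```text
top bench z -0.0008012451118318938
blue 407 [0.389  0.239  0.0776] [0.4809 0.2927 0.1153] [0.4411 0.264  0.0977]
panel [ 308  178   66   57 3424] [ 0.5139 -0.0944  0.0284]
((0.5147543549537659, -0.09413519501686096), (0.16634158790111542, 0.14146322011947632), 88.82290649414062)
red [373 182   3  53  93] [ 0.511  -0.1807  0.0294] [ 0.4442 -0.1835  0.0248] [ 0.5799 -0.1776  0.0349]
scene bench z 0.0006368125864182671
blue 373 [0.4014 0.2427 0.0764] [0.4872 0.2931 0.1176] [0.4591 0.2639 0.1003]
panel [ 214  160  127   74 5150] [ 0.519  -0.1552  0.0299]
((0.5146699547767639, -0.1609145849943161), (0.3014588952064514, 0.14482523500919342), 88.46263122558594)
red [260 171  21  42 117] [ 0.5146 -0.181   0.0304] [ 0.4472 -0.1859  0.0264] [ 0.5816 -0.1763  0.0344]
red [453 183   7   8  11] [0.4282 0.2656 0.115 ] [0.4144 0.259  0.111 ] [0.4341 0.2756 0.1204]
```

```bash
sleep 1
```

```text
(no output)
```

View pics/cropA.png

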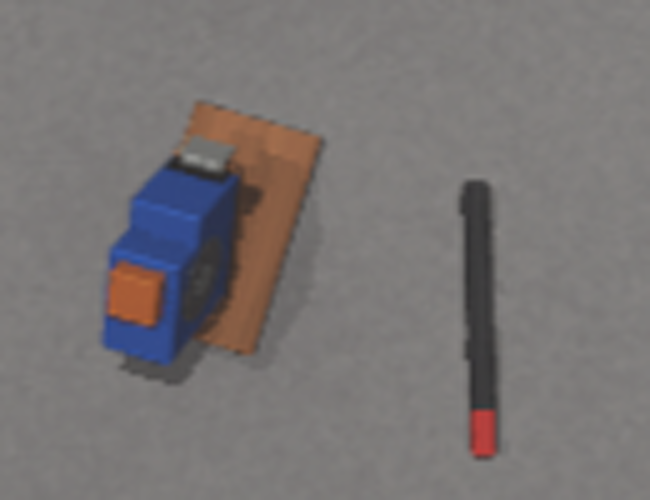

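View pics/cropB.png

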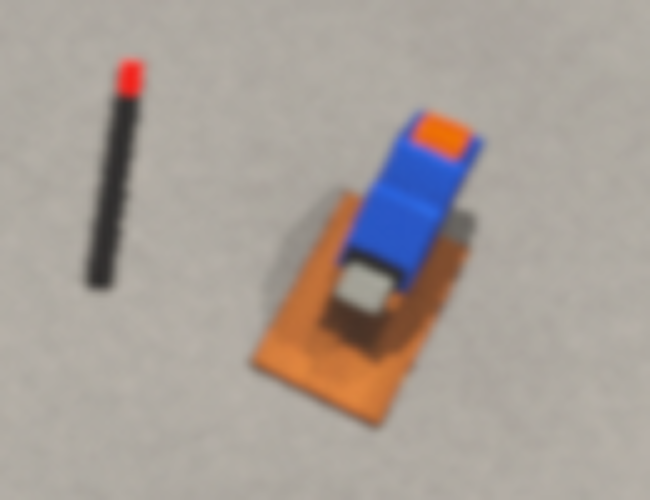

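The crops show the foot's corners in the top view at about (199.6,200), (224.4,207.4) and (210,251). The hook is uppermost and faces +x, and the orange key is at about (187,239). Next I'll work out the rest, case and panel poses.

```bash
python3 - <<'E'
from h import *
np.set_printoptions(precision=4,suppress=True)
# top foot corners
T=[onz("top",159.6+u/5,179.6+v/5,.008) for u,v in((198,100),(322,137),(250,355))]
S=[onz("scene",369.6+u/5,159.6+v/5,.008) for u,v in((252,362),(380,425),(346,190))]
for X in (T,S): print(X)
w=T[0]-T[1]; l=T[1]-T[2]
print("top len",np.linalg.norm(l),np.linalg.norm(w),np.degrees(np.arctan2(l[1],l[0])),"ctr",(T[0]+T[2])/2)
w=S[0]-S[1]; l=S[0]-S[2]
print("scn len",np.linalg.norm(l),np.linalg.norm(w),np.degrees(np.arctan2(l[1],l[0])),"ctr",(S[1]+S[2])/2)
# fit with masks of wood : outline min area
for n in("top","scene"):
    im=cv2.imread(f"pics/{n}0.png"); d=np.load(n+"0.npy"); P=cloud(n,d)
    hsv=cv2.cvtColor(im,cv2.COLOR_BGR2HSV).astype(int)
    ok=(d>0)&(P[...,0]>.3)&(P[...,0]<.6)&(P[...,1]>.18)&(P[...,1]<.36)
    wood=ok&(hsv[...,0]<20)&(hsv[...,1]>70)&(P[...,2]<.03)
    v,u=np.nonzero(wood); Q=np.array([onz(n,a,b,.008)[:2] for a,b in zip(u,v)],np.float32)
    print(n,"wood",cv2.minAreaRect(Q))
    orange=ok&(hsv[...,0]<20)&(hsv[...,1]>120)&(P[...,2]>.09)
    print("orange",orange.sum(),P[orange].mean(0), np.argwhere(orange).mean(0)[::-1])
    blue=ok&(hsv[...,0]>105)&(hsv[...,0]<130)&(hsv[...,1]>120)
    print("bluebox",blue.sum())
    # panel outline
    okp=(d>0)&(P[...,0]>.4)&(P[...,0]<.62)&(P[...,1]>-.36)&(P[...,1]<.04)&(P[...,2]>.024)&(P[...,2]<.036)
    v,u=np.nonzero(okp); Q=np.array([onz(n,a,b,.030)[:2] for a,b in zip(u,v)],np.float32)
    print(n,"panel",cv2.minAreaRect(Q))
    red=okp&((hsv[...,0]<10)|(hsv[...,0]>170))&(hsv[...,1]>100)
    v,u=np.nonzero(red); Q=np.array([onz(n,a,b,.030)[:2] for a,b in zip(u,v)],np.float32)
    print("line",Q.mean(0),cv2.fitLine(Q,cv2.DIST_L2,0,.01,.01).ravel(),Q.min(0),Q.max(0))
    mk=(d>0)&(P[...,0]>.35)&(P[...,0]<.6)&(P[...,1]>.08)&(P[...,1]<.2)&(P[...,2]>.006)&(hsv[...,2]<90)
    print("marker",mk.sum(),P[mk].min(0),P[mk].max(0))
    for nm,(x0,x1,y0,y1) in dict(roll=(.58,.8,.05,.3),carton=(.2,.48,-.45,-.2)).items():
        q=(d>0)&(P[...,0]>x0)&(P[...,0]<x1)&(P[...,1]>y0)&(P[...,1]<y1)&(P[...,2]>.02)&(P[...,2]<.07)
        print(nm,q.sum(),P[q].min(0),P[q].max(0))
E
```

```text
[array([0.5247, 0.279 , 0.008 ]), array([0.5067, 0.2127, 0.008 ]), array([0.392, 0.244, 0.008])]
[array([0.5083, 0.215 , 0.008 ]), array([0.5254, 0.2812, 0.008 ]), array([0.3921, 0.2444, 0.008 ])]
top len 0.11892382705530827 0.06874703378194338 -15.255979336713715 ctr [0.4584 0.2615 0.008 ]
scn len 0.11994089182395345 0.06836053932979305 -14.190886724937558 ctr [0.4587 0.2628 0.008 ]
top wood ((0.4577259123325348, 0.2612355053424835), (0.06888075172901154, 0.11919771134853363), 75.28226470947266)
orange 101 [0.4207 0.2714 0.1129] [186.4554 238.4851]
bluebox 407Traceback (most recent call last):
  File "<stdin>", line 25, in <module>
  File "h.py", line 10, in onz
    o,d=ray(n,u,v); return o+d*(z-o[2])/d[2]
        ~~~^^^^^^^
  File "h.py", line 8, in ray
    f,cx,cy,R,t=cal(n); d=R.T@np.array([(u-cx)/f,(v-cy)/f,1]); return -R.T@t,d
                ~~~^^^
  File "h.py", line 4, in cal
    c=r.get_calibration(n); f=200/np.tan(np.radians(c["vfov"])/2)
ValueError: time passes only in moves, steps and waits
```

```bash
python3 - <<'E'
s=open('h.py').read()
s=s.replace('def cal(n):','import functools\n@functools.lru_cache\ndef cal(n):')
s+='''
def onzs(n,u,v,z):
    f,cx,cy,R,t=cal(n); d=np.stack([(u-cx)/f,(v-cy)/f,np.ones(len(u))],-1)@R; o=-R.T@t
    return o+d*((z-o[2])/d[:,2])[:,None]
'''
open('h.py','w').write(s)
E
python3 - <<'E'
from h import *
np.set_printoptions(precision=4,suppress=True)
for n in("top","scene"):
    im=cv2.imread(f"pics/{n}0.png"); d=np.load(n+"0.npy"); P=cloud(n,d)
    hsv=cv2.cvtColor(im,cv2.COLOR_BGR2HSV).astype(int)
    ok=(d>0)&(P[...,0]>.3)&(P[...,0]<.6)&(P[...,1]>.18)&(P[...,1]<.36)
    wood=ok&(hsv[...,0]<20)&(hsv[...,1]>70)&(P[...,2]<.03)
    v,u=np.nonzero(wood); Q=onzs(n,u,v,.008)[:,:2].astype(np.float32)
    print(n,"wood",cv2.minAreaRect(Q))
    orange=ok&(hsv[...,0]<20)&(hsv[...,1]>120)&(P[...,2]>.09)
    print("orange",orange.sum(),P[orange].mean(0), np.argwhere(orange).mean(0)[::-1])
    grey=ok&(hsv[...,1]<50)&(P[...,2]>.06); print("grey",grey.sum(),P[grey].mean(0), P[grey].min(0),P[grey].max(0))
    okp=(d>0)&(P[...,0]>.4)&(P[...,0]<.62)&(P[...,1]>-.36)&(P[...,1]<.04)&(P[...,2]>.024)&(P[...,2]<.036)
    v,u=np.nonzero(okp); Q=onzs(n,u,v,.030)[:,:2].astype(np.float32)
    print(n,"panel",cv2.minAreaRect(Q))
    red=okp&((hsv[...,0]<10)|(hsv[...,0]>170))&(hsv[...,1]>100)
    v,u=np.nonzero(red); Q=onzs(n,u,v,.030)[:,:2].astype(np.float32)
    print("line",Q.mean(0),cv2.fitLine(Q,cv2.DIST_L2,0,.01,.01).ravel(),Q.min(0),Q.max(0))
    mk=(d>0)&(P[...,0]>.35)&(P[...,0]<.6)&(P[...,1]>.08)&(P[...,1]<.2)&(P[...,2]>.006)&(hsv[...,2]<90)
    print("marker",mk.sum(),P[mk].min(0),P[mk].max(0))
    for nm,(x0,x1,y0,y1) in dict(roll=(.58,.8,.05,.3),carton=(.2,.48,-.45,-.2)).items():
        q=(d>0)&(P[...,0]>x0)&(P[...,0]<x1)&(P[...,1]>y0)&(P[...,1]<y1)&(P[...,2]>.02)&(P[...,2]<.07)
        print(nm,q.sum(),P[q].min(0),P[q].max(0))
E
```

```text
top wood ((0.4577259123325348, 0.2612355053424835), (0.06888075172901154, 0.11919771134853363), 75.28226470947266)
orange 101 [0.4207 0.2714 0.1129] [186.4554 238.4851]
grey 144 [0.4604 0.2524 0.0764] [0.3987 0.2382 0.0601] [0.4995 0.2719 0.0971]
top panel ((0.5126678347587585, -0.16054342687129974), (0.29889926314353943, 0.13954411447048187), 88.54353332519531)
line [ 0.5118 -0.1808] [ 0.9998 -0.0222  0.5118 -0.1808] [ 0.4441 -0.1853] [ 0.5798 -0.1779]
marker 234 [0.368  0.1165 0.0064] [0.485  0.135  0.0158]
roll 589 [0.6989 0.1263 0.0205] [0.793  0.2202 0.0513]
carton 2640 [ 0.2823 -0.4364  0.0201] [ 0.4799 -0.2013  0.0633]
scene wood ((0.4249337315559387, 0.2715986967086792), (0.07128184288740158, 0.19541031122207642), 75.35913848876953)
orange 58 [0.4251 0.2717 0.1164] [458.1034 186.431 ]
grey 93 [0.4867 0.2546 0.0761] [0.3889 0.2417 0.0652] [0.5013 0.2686 0.097 ]
scene panel ((0.5161775946617126, -0.1598595380783081), (0.30040526390075684, 0.14411719143390656), 88.48763275146484)
line [ 0.5143 -0.1812] [ 0.9997 -0.0238  0.5143 -0.1812] [ 0.4436 -0.1863] [ 0.5827 -0.176 ]
marker 155 [0.3723 0.1179 0.0073] [0.4863 0.136  0.0196]
roll 881 [0.7009 0.1273 0.0201] [0.7959 0.222  0.0532]
carton 1890 [ 0.2828 -0.4361  0.02  ] [ 0.48   -0.2002  0.0655]
```

```bash
cat >> h.py <<'E'
from scipy.spatial.transform import Rotation as Ro
RZ=lambda a:Ro.from_euler('z',a,degrees=True).as_matrix()
RY=lambda a:Ro.from_euler('y',a,degrees=True).as_matrix()
G=np.array([[0,0,-1],[0,-1,0],[-1,0,0]],float)  # tool axes in case frame (columns): x=-zc,y=-yc,z=-xc
CR0=RZ(-14.8)@RY(-35); C0=np.array([.458,.2615,.050])
PYAW=-91.4; PR=RZ(PYAW)
def to(p,Rt,s=None):
    s=s or r.sense(); R=s["ee_rot"]; q=s["tcp_pos"]
    np.set_printoptions(precision=3,suppress=True)
    print("t",s["time_s"],"tcp",q,"J",s["joints"].round(1),"F",s["wrist_force"],"w",s["gripper_width"])
    print("shift cm",R.T@(np.array(p)-q)*100,"turn10",np.degrees(Ro.from_matrix(R.T@Rt).as_rotvec())/10)
E
python3 - <<'E'
from h import *
print(np.round(CR0@G,3))
for z in (.0746+.0424,.115):
  print(onz("top",186.5,238.5,z))
print("pred locktop",C0+CR0@[.004,0,.076])
to([.5,-.1,.26],RZ(165.2-85)@np.array([[0,0,1],[0,1,0],[-1,0,0]]))
print("grasp tcp",C0+CR0@[0,0,.017],"pre",C0+CR0@[0,0,.117])
E
```

```text
[[ 0.555 -0.255 -0.792]
 [-0.147 -0.967  0.209]
 [-0.819  0.    -0.574]]
[0.4206732  0.26997828 0.117     ]
[0.42069483 0.27063491 0.115     ]
pred locktop [0.41902232 0.27179835 0.11454986]
t 0.1 tcp [ 0.282 -0.557  0.222] J [-48.3  22.1   0.4  -0.  -68.4 -14.8] F [-0.5   -0.112  0.136] w 1.0011585386074255
shift cm [-3.786 30.945 40.082] turn10 [-5.335  0.005 -0.011]
grasp tcp [0.449 0.264 0.064] pre [0.393 0.279 0.146]
```

{"name": "play_rows", "arguments": {
  "plan": [
    [[-1, 5, 6.5, -1, 0, 0], [-2, 9, 12, -2, 0, 0], [-3, 13, 16, -3, 0, 0], [-4, 17, 21, -4, 0, 0], [-4, 20, 26, -5, 0, 0]]
  ],
  "hand": 1
}}

```text
time_s: 0.72
tcp_pos: [0.415, -0.2761, 0.2623]
ee_rot: [[0.001, -0.975, 0.222], [-0.0, 0.222, 0.975], [-1.0, -0.001, -0.0]]
wrist_force: [1.4, -0.2, -0.5]
gripper_width: 0.993
```

```bash
python3 - <<'E'
from h import *
to([.43,.15,.26],RZ(165.2-180)@np.array([[0,0,-1],[0,-1,0],[-1,0,0]]))
E
```

```text
t 0.725 tcp [ 0.415 -0.276  0.262] J [-14.9   7.9 -13.1   0.  -68.9   2.1] F [ 1.433 -0.212 -0.509] w 0.9934848640633271
shift cm [ 0.222  7.997 41.879] turn10 [-8.802 -0.006  0.005]
```

{"name": "play_rows", "arguments": {
  "plan": [
    [[0, 2, 6, -1, 0, 0], [0, 4, 12, -2, 0, 0], [0, 5, 18, -3, 0, 0], [0, 6, 24, -4, 0, 0], [0, 6.5, 30, -5, 0, 0]]
  ]
}}

```text
time_s: 1.35
tcp_pos: [0.4189, 0.0309, 0.2618]
ee_rot: [[0.0, -0.796, -0.605], [0.0, -0.605, 0.796], [-1.0, -0.001, -0.0]]
wrist_force: [1.8, -0.9, -0.6]
gripper_width: 0.995
```

```bash
python3 - <<'E'
from h import *
to(C0+CR0@[0,0,.15],CR0@G)
E
```

```text
t 1.35 tcp [0.419 0.031 0.262] J [ 26.6  -0.3 -22.2  -0.  -68.1  10.6] F [ 1.753 -0.859 -0.553] w 0.995242120441192
shift cm [  8.903 -11.762  22.784] turn10 [-3.679  3.368 -1.156]
```

{"name": "play_rows", "arguments": {
  "plan": [
    [[0, -3, 5, -0.8, 0.7, -0.2], [1, -5, 10, -1.5, 1.4, -0.4], [3, -8, 15, -2.2, 2.0, -0.7], [6, -10, 20, -3.0, 2.7, -0.9], [8.9, -11.8, 22.8, -3.7, 3.4, -1.15]]
  ]
}}

```text
time_s: 1.98
tcp_pos: [0.3771, 0.282, 0.1761]
ee_rot: [[0.551, -0.264, -0.792], [-0.151, -0.965, 0.217], [-0.821, 0.0, -0.571]]
wrist_force: [2.9, -0.2, 0.5]
gripper_width: 1.001
```

```bash
python3 - <<'E'
from h import *
to(C0+CR0@[0,0,.15],CR0@G)
for n in("scene","top"):
    p,d=r.capture(n); cv2.imwrite(f"pics/{n}1.png",p)
    x,y=(340,120) if n=="scene" else (130,150)
    cv2.imwrite(f"pics/c{n}1.png",cv2.resize(p[y:y+160,x:x+200],None,fx=3.5,fy=3.5,interpolation=2))
E
```

```text
t 1.975 tcp [0.377 0.282 0.176] J [ 70.9   5.  -54.4  55.9 -43.5 -42.4] F [ 2.941 -0.155  0.519] w 1.0014182762438286
shift cm [ 0.119 -0.082  0.402] turn10 [-0.041  0.015 -0.029]
```

View pics/cscene1.png

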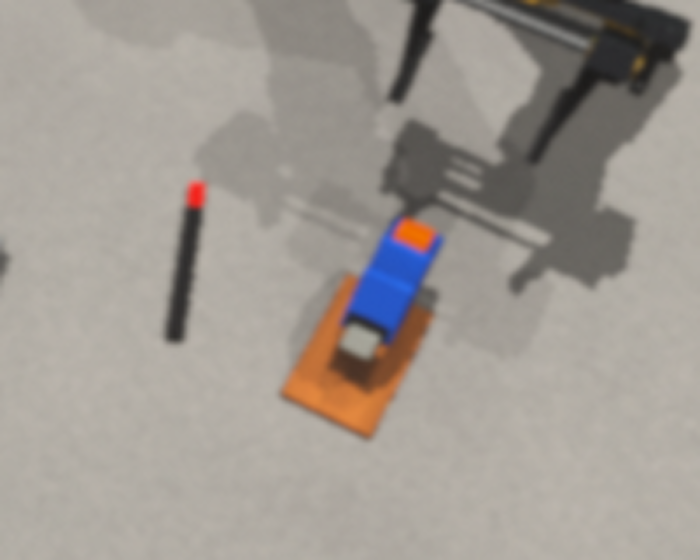

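View pics/ctop1.png

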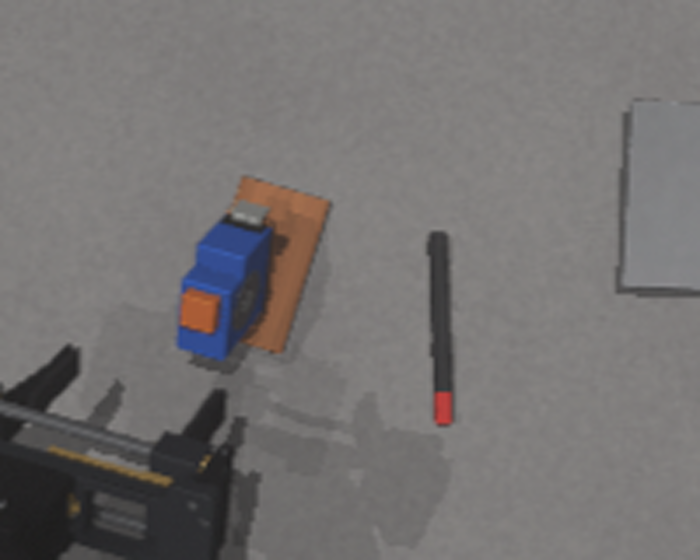

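The gripper is in line with the case along its own axis, with the fingers straddling it. I'll make a straight approach.

{"name": "play_rows", "arguments": {
  "plan": [
    [[3.5, -0.1, 0.4, 0, 0, 0], [7, -0.1, 0.4, 0, 0, 0], [10, -0.1, 0.4, 0, 0, 0], [12, -0.1, 0.4, 0, 0, 0], [12, -0.1, 0.4, 0, 0, 0]]
  ]
}}

```text
time_s: 2.7
tcp_pos: [0.4432, 0.2595, 0.0752]
ee_rot: [[0.546, -0.278, -0.79], [-0.16, -0.961, 0.227], [-0.822, 0.002, -0.569]]
wrist_force: [-0.3, 0.4, 0.6]
gripper_width: 0.999
```

```bash
python3 - <<'E'
from h import *
to(C0+CR0@[0,0,.017],CR0@G)
for n in("scene","top"):
    p,d=r.capture(n); cv2.imwrite(f"pics/{n}2.png",p)
    x,y=(340,120) if n=="scene" else (130,150)
    cv2.imwrite(f"pics/c{n}2.png",cv2.resize(p[y:y+160,x:x+200],None,fx=3.5,fy=3.5,interpolation=2))
E
```

```text
t 2.7 tcp [0.443 0.259 0.075] J [ 44.7  16.7 -60.   99.  -30.3 -66.3] F [-0.275  0.4    0.618] w 0.9991257472710042
shift cm [ 1.151 -0.586  0.32 ] turn10 [-0.102  0.033 -0.087]
```

View pics/cscene2.png

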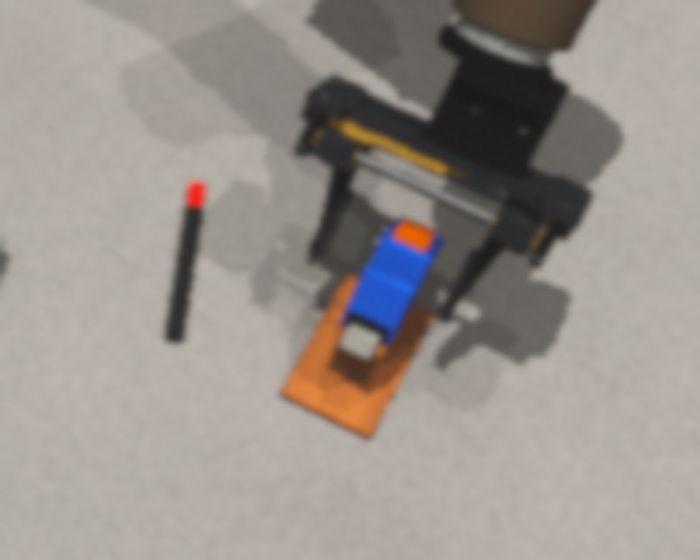

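View pics/ctop2.png

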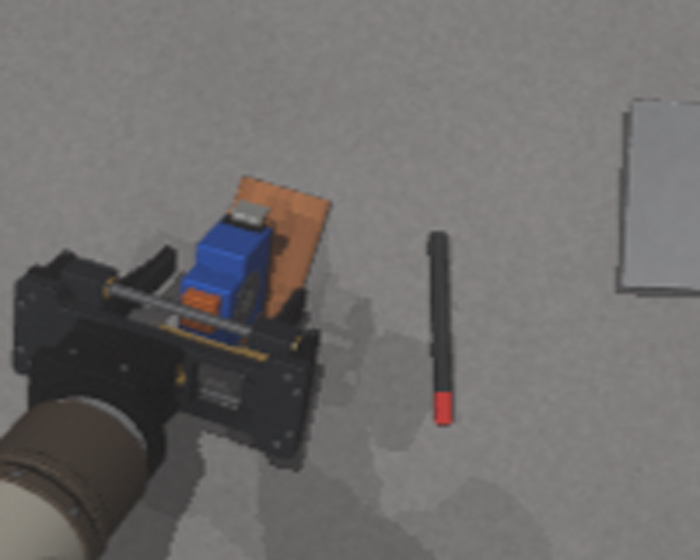

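J3 is stopped near its −61.3° limit and J4 is at 99°, so the full 35° tool tilt isn't reachable here. I'll back off and grip with 20° of tilt, so the tool sits 15° off the case's normal.

```bash
cat >> h.py <<'E'
DEL=15
GD=RY(DEL)@G
def tcp_of(C,CR,g=(0,0,.036),back=0.):   # tcp so that grasp point sits at g in case frame
    return C+CR@(np.array(g)+RY(DEL)@np.array([0,0,-.019+back])), CR@GD
E
python3 - <<'E'
from h import *
to(*tcp_of(C0,CR0,back=.10))
E
```

```text
t 2.8 tcp [0.442 0.261 0.076] J [ 44.9  16.6 -60.   99.  -30.3 -66.3] F [-0.978 -0.07   0.872] w 1.0008715598939066
shift cm [-8.415 -0.373 -1.753] turn10 [-0.106 -1.472 -0.054]
```

{"name": "play_rows", "arguments": {
  "plan": [
    [[-3, 0, 0, 0, 0, 0], [-6, 0, 0, 0, 0, 0], [-8, -0.1, -0.6, 0, -0.5, 0], [-8.4, -0.3, -1.7, -0.1, -1.0, 0], [-8.4, -0.3, -1.7, -0.1, -1.5, 0]]
  ]
}}

```text
time_s: 3.42
tcp_pos: [0.4084, 0.2758, 0.1564]
ee_rot: [[0.321, -0.255, -0.912], [-0.088, -0.967, 0.239], [-0.943, 0.003, -0.333]]
wrist_force: [1.0, -0.7, -0.9]
gripper_width: 1.0
```

```bash
python3 - <<'E'
from h import *
to(*tcp_of(C0,CR0,back=.10))
E
```

```text
t 3.425 tcp [0.408 0.276 0.156] J [ 62.8   8.2 -42.5  30.9 -39.3 -11.6] F [ 1.048 -0.707 -0.859] w 1.0000066187663414
shift cm [ 0.182  0.119 -0.281] turn10 [ 0.01   0.056 -0.016]
```

{"name": "play_rows", "arguments": {
  "plan": [
    [[3, 0.1, -0.3, 0, 0, 0], [6, 0.1, -0.3, 0, 0, 0], [8.5, 0.1, -0.3, 0, 0, 0], [9.5, 0.1, -0.3, 0, 0, 0], [9.5, 0.1, -0.3, 0, 0, 0]]
  ]
}}

```text
time_s: 4.05
tcp_pos: [0.4427, 0.2628, 0.0663]
ee_rot: [[0.323, -0.258, -0.91], [-0.095, -0.966, 0.24], [-0.942, 0.009, -0.337]]
wrist_force: [0.4, 0.1, 0.7]
gripper_width: 1.002
```

```bash
python3 - <<'E'
from h import *
to(*tcp_of(C0,CR0,back=.0))
for n in("scene","top"):
    p,d=r.capture(n); cv2.imwrite(f"pics/{n}3.png",p)
    x,y=(370,130) if n=="scene" else (150,170)
    cv2.imwrite(f"pics/c{n}3.png",cv2.resize(p[y:y+120,x:x+150],None,fx=4.5,fy=4.5,interpolation=2))
E
```

```text
t 4.05 tcp [0.443 0.263 0.066] J [ 52.5  17.2 -51.3  53.6 -23.  -27.5] F [0.431 0.054 0.726] w 1.0022546830654804
shift cm [ 0.465 -0.267  0.067] turn10 [ 0.001  0.034 -0.053]
```

View pics/cscene3.png

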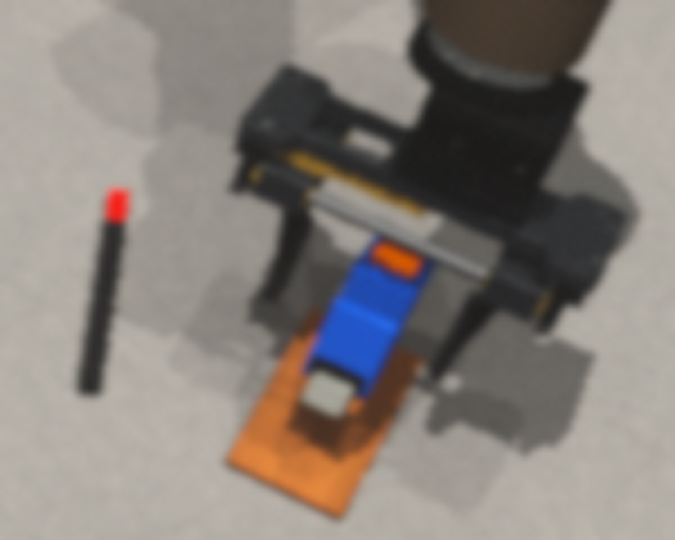

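View pics/ctop3.png

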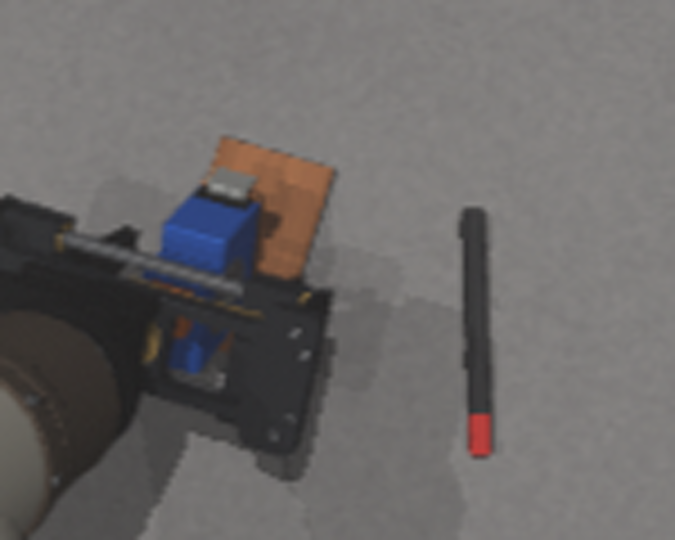

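The fingers straddle the case and nothing is touching. I'll do the last few millimetres, then close.

{"name": "play_rows", "arguments": {
  "plan": [
    [[0.2, -0.2, 0.1, 0, 0, 0], [0.4, -0.25, 0.1, 0, 0, 0], [0.4, -0.25, 0.1, 0, 0, -0.1]]
  ]
}}

```text
time_s: 4.53
tcp_pos: [0.4444, 0.266, 0.0621]
ee_rot: [[0.328, -0.252, -0.91], [-0.077, -0.968, 0.24], [-0.941, -0.009, -0.337]]
wrist_force: [0.4, 0.0, 0.0]
gripper_width: 1.002
```

```bash
python3 - <<'E'
from h import *
to(*tcp_of(C0,CR0,back=.0))
E
```

```text
t 4.525 tcp [0.444 0.266 0.062] J [ 50.8  17.4 -52.5  58.6 -20.8 -30.9] F [0.377 0.031 0.049] w 1.0020440569149411
shift cm [0.044 0.093 0.004] turn10 [0.002 0.031 0.054]
```

{"name": "play_rows", "arguments": {
  "plan": [
    [[0, 0.05, 0, 0, 0, 0.05], [0, 0.05, 0, 0, 0, 0.05], [0, 0.05, 0, 0, 0, 0.05], [0, 0.05, 0, 0, 0, 0.05], [0, 0.05, 0, 0, 0, 0.05]]
  ],
  "hand": 0
}}

```text
time_s: 5.15
tcp_pos: [0.4442, 0.2647, 0.0619]
ee_rot: [[0.325, -0.256, -0.91], [-0.087, -0.967, 0.241], [-0.942, 0.0, -0.337]]
wrist_force: [-0.2, 0.3, -0.8]
gripper_width: 0.518
```

{"name": "play_rows", "arguments": {
  "plan": [
    [[0, 0, 0, 0, 0, 0], [0, 0, 0, 0, 0, 0]]
  ]
}}

```text
time_s: 5.4
tcp_pos: [0.4445, 0.2655, 0.0621]
ee_rot: [[0.326, -0.255, -0.91], [-0.085, -0.967, 0.241], [-0.942, -0.001, -0.337]]
wrist_force: [1.4, 2.9, -0.7]
gripper_width: 0.411
```

```bash
python3 - <<'E'
from h import *
to(*tcp_of(C0,CR0,back=.0))
E
```

```text
t 5.4 tcp [0.445 0.265 0.062] J [ 51.4  17.5 -52.   57.  -21.5 -29.9] F [ 1.413  2.883 -0.733] w 0.4105846061945489
shift cm [0.045 0.039 0.025] turn10 [0.    0.032 0.006]
```

The case is gripped at about 36 mm. Next I'll lift it straight up.

{"name": "play_rows", "arguments": {
  "plan": [
    [[-1, 0, -0.35, 0, 0, 0], [-3, 0, -1, 0, 0, 0], [-6, 0, -2.1, 0, 0, 0], [-9, 0, -3.2, 0, 0, 0], [-12.2, 0, -4.4, 0, 0, 0]]
  ]
}}

```text
time_s: 6.02
tcp_pos: [0.4431, 0.263, 0.1906]
ee_rot: [[0.322, -0.257, -0.911], [-0.09, -0.966, 0.241], [-0.943, 0.005, -0.334]]
wrist_force: [0.8, -0.0, -5.0]
gripper_width: 0.412
```

```bash
python3 - <<'E'
from h import *
s=r.sense()
p=np.array([.43,.10,.26]); CR=RZ(-60)
print("case pose now",s["ee_rot"]@GD.T)
to(p,CR@GD)
for n in("scene","top"):
    p,d=r.capture(n); cv2.imwrite(f"pics/{n}4.png",p)
    x,y=(370,100) if n=="scene" else (150,150)
    cv2.imwrite(f"pics/c{n}4.png",cv2.resize(p[y:y+140,x:x+150],None,fx=4,fy=4,interpolation=2))
E
```

```text
case pose now [[ 0.79704602  0.25697181 -0.54651911]
 [-0.2092234   0.96640781  0.14926996]
 [ 0.5665185  -0.00463044  0.82403601]]
t 6.025 tcp [0.443 0.263 0.191] J [ 58.4   7.5 -36.7  27.7 -43.7  -3.2] F [ 0.776 -0.025 -5.029] w 0.41238586641555836
shift cm [-5.497 16.124 -5.05 ] turn10 [ 4.575 -3.279  0.155]
```

View pics/cscene4.png

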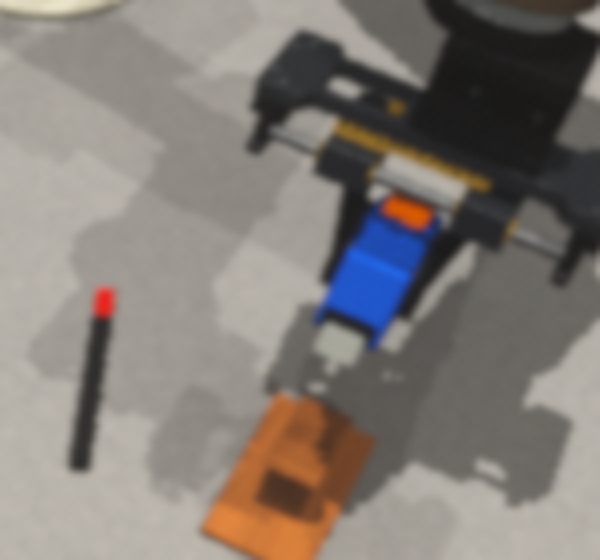

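The wrist reads −5 N and the case is held clear of the rest (hook at about (340,345) in the crop). Now I'll carry it across and level it.

{"name": "play_rows", "arguments": {
  "plan": [
    [[-2, 2, -1.5, 0.8, -0.6, 0], [-4, 5, -3, 1.6, -1.2, 0], [-5, 9, -4, 2.4, -1.8, 0], [-5.5, 13, -5, 3.2, -2.4, 0], [-5.5, 16, -5, 4.0, -2.9, 0.1]]
  ]
}}

```text
time_s: 6.75
tcp_pos: [0.4303, 0.1007, 0.2587]
ee_rot: [[-0.09, -0.816, -0.571], [0.179, -0.577, 0.797], [-0.98, -0.03, 0.198]]
wrist_force: [1.0, -0.2, -5.8]
gripper_width: 0.409
```

```bash
cat >> h.py <<'E'
EDGE=np.array([.5105,-.310,.030]); LINE=np.array([.513,-.181,.030])
def place(d,h,y=0.): # case pose flat: hook inner face at d beyond edge, underside h over panel
    return EDGE+PR@np.array([d-.042,y,h]), PR
E
python3 - <<'E'
from h import *
to([.50,-.10,.25],PR@GD)
E
```

```text
t 6.75 tcp [0.43  0.101 0.259] J [ 25.5   4.4 -14.  -12.2 -72.2  13.7] F [ 0.956 -0.239 -5.788] w 0.4094687774940608
shift cm [ -3.372   5.916 -20.141] turn10 [ 3.606 -0.288 -0.675]
```

{"name": "play_rows", "arguments": {
  "plan": [
    [[-0.7, 1.5, -4, 0.8, -0.1, -0.2], [-1.4, 3, -8, 1.5, -0.1, -0.3], [-2, 4, -12, 2.2, -0.2, -0.4], [-2.7, 5, -16, 2.9, -0.2, -0.6], [-3.4, 5.9, -20, 3.6, -0.3, -0.7]]
  ]
}}

```text
time_s: 7.38
tcp_pos: [0.5001, -0.0978, 0.2495]
ee_rot: [[0.008, -1.0, 0.022], [0.262, 0.023, 0.965], [-0.965, -0.002, 0.262]]
wrist_force: [1.8, 0.8, -4.0]
gripper_width: 0.413
```

```bash
python3 - <<'E'
from h import *
to(*tcp_of(*place(.012,.06)))
E
```

```text
t 7.375 tcp [ 0.5   -0.098  0.25 ] J [ -2.8  11.9  -5.6 -15.9 -73.4   6.1] F [ 1.775  0.806 -4.032] w 0.4125410231631707
shift cm [  9.05   -1.501 -20.804] turn10 [0.009 0.021 0.011]
```

{"name": "play_rows", "arguments": {
  "plan": [
    [[0, 0, -5, 0, 0, 0], [1, -0.5, -10, 0, 0, 0], [3, -1, -15, 0, 0, 0], [6, -1.5, -19, 0, 0, 0], [9, -1.5, -20.8, 0, 0, 0]]
  ]
}}

```text
time_s: 8.0
tcp_pos: [0.5125, -0.2752, 0.1063]
ee_rot: [[0.008, -1.0, 0.02], [0.263, 0.022, 0.964], [-0.965, -0.002, 0.263]]
wrist_force: [0.3, 0.9, -4.7]
gripper_width: 0.411
```

{"name": "play_rows", "arguments": {
  "plan": [
    [[0, 0, 0, 0, 0, 0]]
  ]
}}

```text
time_s: 8.12
tcp_pos: [0.5108, -0.273, 0.1055]
ee_rot: [[0.002, -1.0, 0.021], [0.267, 0.021, 0.964], [-0.964, 0.004, 0.267]]
wrist_force: [-0.8, 1.3, -3.4]
gripper_width: 0.412
```

```bash
python3 - <<'E'
from h import *
C,CR=place(.012,.06)
to(*tcp_of(C,CR))
for n in("scene","top"):
    p,d=r.capture(n); cv2.imwrite(f"pics/{n}5.png",p)
    x,y=(180,110) if n=="scene" else (290,150)
    q=cv2.resize(p[y:y+140,x:x+200],None,fx=4,fy=4,interpolation=2)
    for pt,c in (([.042,0,-.010],(0,255,0)),([.038,0,0],(255,255,0)),([.004,0,.076],(255,0,255))):
        u,v=proj(n,C+CR@pt); cv2.circle(q,(int((u-x+.5)*4),int((v-y+.5)*4)),3,c,-1)
    u,v=proj(n,EDGE); cv2.circle(q,(int((u-x+.5)*4),int((v-y+.5)*4)),3,(0,0,255),-1)
    cv2.imwrite(f"pics/c{n}5.png",q)
E
```

```text
t 8.125 tcp [ 0.511 -0.273  0.105] J [-20.5  28.1  -3.5 -16.1 -64.8  27. ] F [-0.82   1.34  -3.385] w 0.4121485824228708
shift cm [-0.266 -0.062 -0.144] turn10 [ 0.016  0.046 -0.027]
```

View pics/cscene5.png

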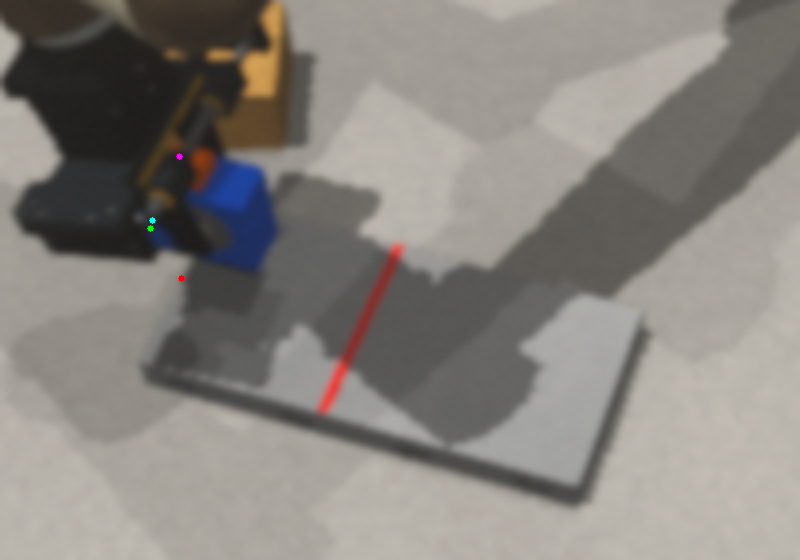

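View pics/ctop5.png

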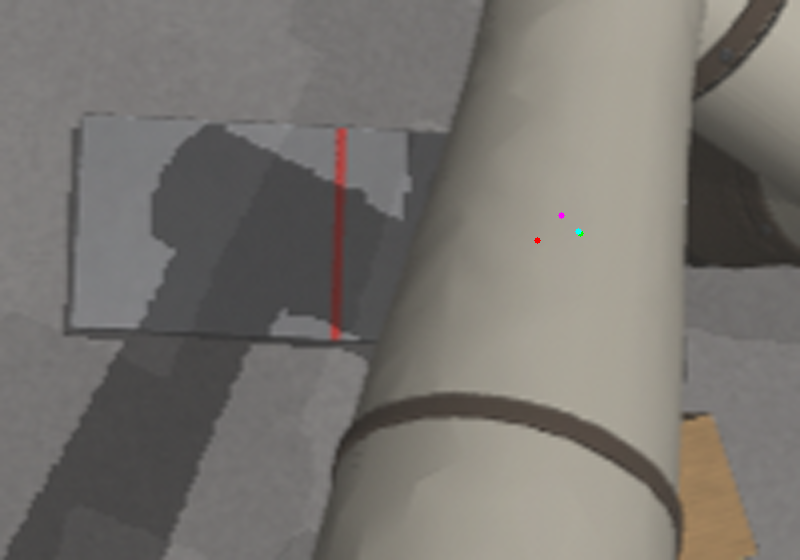

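```bash
python3 - <<'E'
from h import *
s=r.sense(); R=s["ee_rot"]; CR=R@GD.T
C=s["tcp_pos"]-CR@(np.array([0,0,.036])+RY(DEL)@np.array([0,0,-.019]))
print("case est",C,"axes x",CR[:,0],"z",CR[:,2])
q=cv2.imread("pics/scene5.png"); x,y=180,120
q=cv2.resize(q[y:y+90,x:x+120],None,fx=6,fy=6,interpolation=2)
for pt in ([-.038,.018,0],[-.038,-.018,.066],[-.038,.018,.066],[.022,.018,.066],[.022,.018,.046],[.038,.018,0],[-.038,-.018,0],[-.009,-.012,.076],[-.009,.012,.076],[.017,.012,.076]):
    u,v=proj("scene",C+CR@pt); print(pt,u,v); cv2.circle(q,(int((u-x+.5)*6),int((v-y+.5)*6)),2,(0,255,0),-1)
cv2.imwrite("pics/e5.png",q)
E
```

```text
case est [ 0.51429862 -0.27852465  0.09293681] axes x [-0.01773466 -0.99983746 -0.00324607] z [-0.00646231 -0.00313189  0.99997421]
[-0.038, 0.018, 0] 242.2348319277833 177.6922070020525
[-0.038, -0.018, 0.066] 244.06190899359274 149.97543741777946
[-0.038, 0.018, 0.066] 238.1023775904319 161.1971624034637
[0.022, 0.018, 0.066] 215.0440089003044 155.2788857211935
[0.022, 0.018, 0.046] 216.67779411614086 160.49200985325126
[0.038, 0.018, 0] 214.46326070790036 170.3760313710395
[-0.038, -0.018, 0] 247.839938840333 166.74003052841329
[-0.009, -0.012, 0.076] 231.31802724799007 146.33903462573423
[-0.009, 0.012, 0.076] 227.19651047292712 153.77712382935763
[0.017, 0.012, 0.076] 217.19579628482632 151.23071368346956
```

View pics/e5.png

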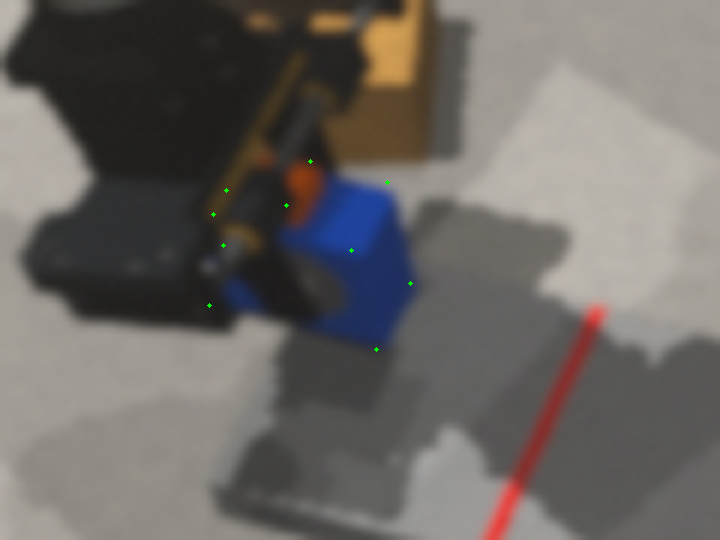

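The rear corners of the case appear about 2 px (4–5 mm) further toward the rest than the tool pose predicts, for example bottom rear at (390,348) against (376,349). I'll allow for this by going further past the end before lowering.

```bash
python3 - <<'E'
from h import *
to(*tcp_of(*place(.018,.004)))
E
```

```text
t 8.225 tcp [ 0.514 -0.274  0.111] J [-20.4  27.7  -3.2 -16.  -64.8  27. ] F [ 0.626  0.247 -4.475] w 0.41292915424201737
shift cm [ 5.491  0.331 -2.266] turn10 [0.046 0.019 0.025]
```

{"name": "play_rows", "arguments": {
  "plan": [
    [[2, 0.2, -1.2, 0, 0, 0], [3.5, 0.3, -2.2, 0, 0, 0], [3.5, 0.3, -2.2, 0, 0, 0], [3.5, 0.3, -2.2, 0, 0, 0]]
  ]
}}

```text
time_s: 8.72
tcp_pos: [0.5128, -0.2859, 0.0729]
ee_rot: [[0.015, -1.0, 0.014], [0.261, 0.017, 0.965], [-0.965, -0.011, 0.261]]
wrist_force: [0.8, -0.2, -4.4]
gripper_width: 0.414
```

{"name": "play_rows", "arguments": {
  "plan": [
    [[0, 0, 0, 0, 0, 0]]
  ]
}}

```text
time_s: 8.85
tcp_pos: [0.5128, -0.2859, 0.073]
ee_rot: [[0.015, -1.0, 0.013], [0.261, 0.017, 0.965], [-0.965, -0.011, 0.261]]
wrist_force: [1.0, 0.9, -3.6]
gripper_width: 0.413
```

```bash
cat >> h.py <<'E'
def case_est():
    s=r.sense(); R=s["ee_rot"]; CR=R@GD.T
    return s["tcp_pos"]-CR@(np.array([0,0,.036])+RY(DEL)@np.array([0,0,-.019])),CR
def show(tag,C,CR,x,y,n="scene",w=120,hh=90,fx=6,pts=()):
    p,d=r.capture(n); cv2.imwrite(f"pics/{n}{tag}.png",p)
    q=cv2.resize(p[y:y+hh,x:x+w],None,fx=fx,fy=fx,interpolation=2); cv2.imwrite(f"pics/raw{n}{tag}.png",q)
    for pt in ([-.038,.018,0],[-.038,-.018,.066],[-.038,.018,.066],[-.038,-.018,0],[-.009,-.012,.076],[-.009,.012,.076],[.017,.012,.076],[.038,.018,0],[.042,0,-.01]):
        u,v=proj(n,C+CR@pt); cv2.circle(q,(int((u-x+.5)*fx),int((v-y+.5)*fx)),2,(0,255,0),-1)
    for pt in pts:
        u,v=proj(n,pt); cv2.circle(q,(int((u-x+.5)*fx),int((v-y+.5)*fx)),2,(255,0,255),-1)
    cv2.imwrite(f"pics/e{n}{tag}.png",q); return p,d
E
python3 - <<'E'
from h import *
to(*tcp_of(*place(.018,.004)))
C,CR=case_est(); print(C,CR[:,2]); show(6,C,CR,180,120,pts=[EDGE,EDGE+PR@[0,.07,0],EDGE+PR@[0,-.07,0],EDGE+PR@[0,.07,-.03]])
to(*tcp_of(*place(.018,.004)))
E
```

```text
t 8.85 tcp [ 0.513 -0.286  0.073] J [-21.6  30.5  -4.3 -16.5 -61.   29.5] F [ 0.985  0.923 -3.638] w 0.41256741802094304
shift cm [ 2.185  0.187 -0.094] turn10 [0.058 0.013 0.049]
[ 0.513 -0.291  0.055] [-0.011 -0.002  1.   ]
t 8.9 tcp [ 0.513 -0.286  0.073] J [-21.6  30.5  -4.4 -16.5 -61.   29.5] F [ 0.85   0.514 -4.491] w 0.4121796529348899
shift cm [ 2.173  0.18  -0.095] turn10 [0.057 0.013 0.048]
```

View pics/escene6.png

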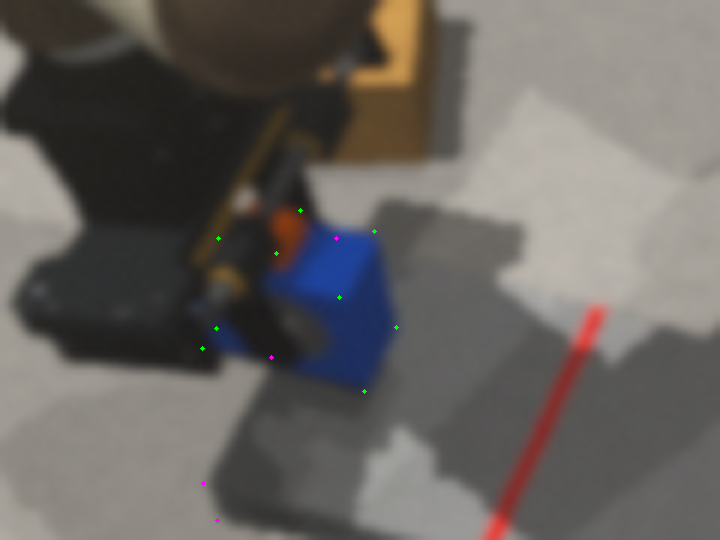

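The case's rear corners now fit the prediction within about 1 px, and the hook is clearly beyond the end of the panel (end near (240,400)–(271,357)). Lowering.

{"name": "play_rows", "arguments": {
  "plan": [
    [[0.6, 0.1, 0, 0.05, 0, 0.05], [1.2, 0.15, -0.1, 0.05, 0, 0.05], [1.8, 0.2, -0.1, 0.05, 0, 0.05], [2.1, 0.2, -0.1, 0.05, 0, 0.05], [2.1, 0.2, -0.1, 0.05, 0, 0.05]]
  ]
}}

```text
time_s: 9.52
tcp_pos: [0.5102, -0.2811, 0.051]
ee_rot: [[0.004, -1.0, 0.023], [0.262, 0.023, 0.965], [-0.965, 0.002, 0.262]]
wrist_force: [-0.6, 0.5, -4.1]
gripper_width: 0.41
```

```bash
python3 - <<'E'
from h import *
C,CR=case_est(); print(C,CR[:,2],CR[:,0]); show(7,C,CR,180,120,pts=[EDGE,EDGE+PR@[0,.07,0],EDGE+PR@[0,-.07,0],EDGE+PR@[0,.07,-.03]])
to(*tcp_of(*place(.018,.002)))
E
```

```text
[ 0.51005815 -0.2859605   0.03333032] [ 0.00226295 -0.00339131  0.99999169] [-0.0234002  -0.99972061 -0.00333744]
t 9.575 tcp [ 0.51  -0.281  0.051] J [-21.2  31.9  -5.6 -16.7 -59.   29.3] F [-0.001 -0.148 -5.216] w 0.4101013375922198
shift cm [ 0.163 -0.079 -0.023] turn10 [ 0.003  0.017 -0.011]
```

View pics/escene7.png

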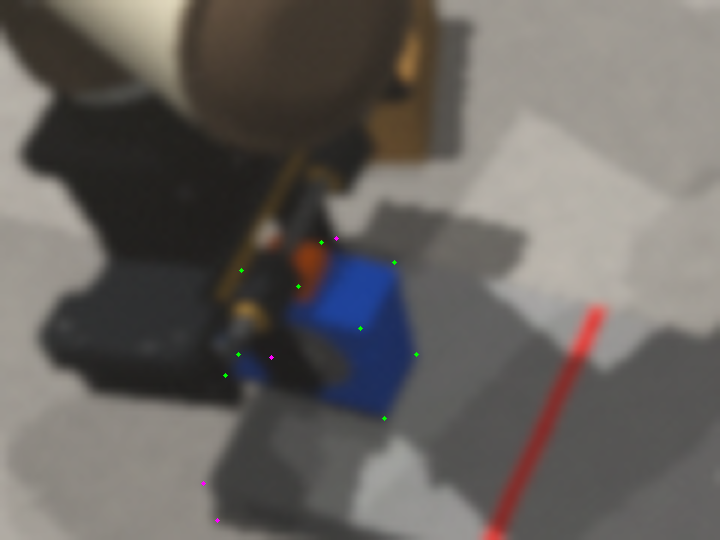

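The hook is 18 mm past the end, the underside is about 3 mm above the panel and there is no contact. I'll drop 1.5 mm, then draw back slowly.

{"name": "play_rows", "arguments": {
  "plan": [
    [[0.15, -0.05, -0.05, 0, 0, 0], [0.35, -0.05, 0.75, 0, 0, 0], [0.6, -0.05, 1.5, 0, 0, 0], [0.75, -0.05, 2.3, 0, 0, 0], [1.0, -0.05, 3.1, 0, 0, 0]]
  ]
}}

```text
time_s: 10.2
tcp_pos: [0.5117, -0.2483, 0.0501]
ee_rot: [[0.005, -1.0, 0.023], [0.261, 0.023, 0.965], [-0.965, 0.001, 0.261]]
wrist_force: [-0.1, -1.2, -4.0]
gripper_width: 0.412
```

{"name": "play_rows", "arguments": {
  "plan": [
    [[0.2, 0, 0.7, 0, 0, 0], [0.4, 0, 1.45, 0, 0, 0], [0.6, 0, 2.2, 0, 0, 0], [0.8, 0, 3, 0, 0, 0], [0.8, 0, 3, 0, 0, 0]]
  ]
}}

```text
time_s: 10.82
tcp_pos: [0.5124, -0.217, 0.05]
ee_rot: [[0.004, -1.0, 0.022], [0.262, 0.023, 0.965], [-0.965, 0.002, 0.262]]
wrist_force: [0.1, -1.0, -4.8]
gripper_width: 0.41
```

```bash
python3 - <<'E'
from h import *
C,CR=case_est(); print(C,CR[:,2],CR[:,0]); show(8,C,CR,180,120,pts=[EDGE,EDGE+PR@[0,.07,0],EDGE+PR@[0,-.07,0],EDGE+PR@[0,.07,-.03]])
to(*tcp_of(*place(.018,.002)))
E
```

```text
[ 0.51228451 -0.2218813   0.03235089] [ 0.00153953 -0.00317949  0.99999376] [-0.02260423 -0.99973955 -0.00314388]
t 10.875 tcp [ 0.512 -0.217  0.05 ] J [-15.3  29.5 -10.1 -17.9 -55.6  24.8] F [-0.023 -1.418 -4.965] w 0.4082634243376356
shift cm [-1.636 -0.024 -6.155] turn10 [ 0.006  0.017 -0.011]
```

View pics/escene8.png

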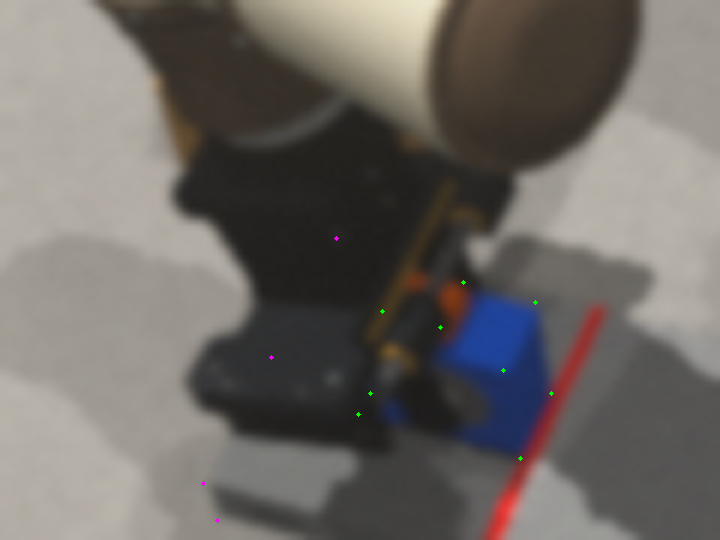

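The wrist reads −1.2 to −1.4 N along y, so the tape is under tension and the hook appears to have caught. I'll draw on.

{"name": "play_rows", "arguments": {
  "plan": [
    [[0.25, 0, 1, 0, 0, 0], [0.5, 0, 2, 0, 0, 0], [0.8, 0, 3, 0, 0, 0], [1.1, 0, 4, 0, 0, 0], [1.35, 0, 5, 0, 0, 0]]
  ]
}}

```text
time_s: 11.5
tcp_pos: [0.5135, -0.1651, 0.0501]
ee_rot: [[0.004, -1.0, 0.023], [0.262, 0.023, 0.965], [-0.965, 0.002, 0.262]]
wrist_force: [-0.2, -2.1, -5.1]
gripper_width: 0.41
```

{"name": "play_rows", "arguments": {
  "plan": [
    [[0.2, 0, 0.7, 0, 0, 0], [0.4, 0, 1.4, 0, 0, 0], [0.55, 0, 2.0, 0, 0, 0], [0.55, 0, 2.0, 0, 0, 0]]
  ]
}}

```text
time_s: 12.0
tcp_pos: [0.514, -0.1448, 0.05]
ee_rot: [[0.004, -1.0, 0.023], [0.262, 0.023, 0.965], [-0.965, 0.002, 0.262]]
wrist_force: [0.1, -2.3, -4.7]
gripper_width: 0.413
```

```bash
python3 - <<'E'
from h import *
C,CR=case_est(); print(C,CR[:,2],CR[:,0]); show(9,C,CR,200,120,w=130,pts=[EDGE,LINE,EDGE+PR@[0,.07,0],EDGE+PR@[0,-.07,0],EDGE+PR@[0,.07,-.03]])
show(9,C,CR,300,160,"top",w=150)
Cf=LINE+PR@[-.038,0,.001]
to(*tcp_of(Cf,PR))
E
```

```text
[ 0.5138965  -0.14965625  0.03234518] [ 0.00161677 -0.00313757  0.99999377] [-0.02295351 -0.99973173 -0.00309964]
t 12.1 tcp [ 0.514 -0.145  0.05 ] J [ -8.1  27.1 -14.2 -19.2 -52.2  19. ] F [ 0.715 -1.745 -4.99 ] w 0.4093596874996803
shift cm [0.315 0.021 0.656] turn10 [ 0.004  0.017 -0.01 ]
```

View pics/escene9.png

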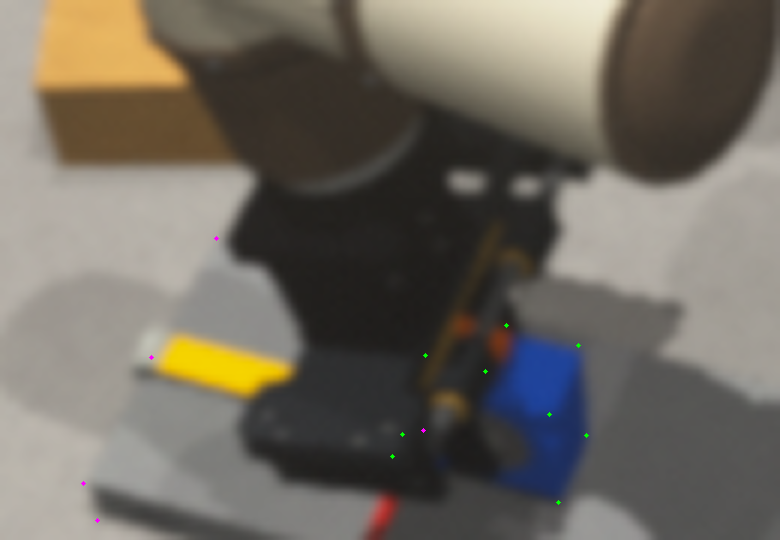

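View pics/rawtop9.png

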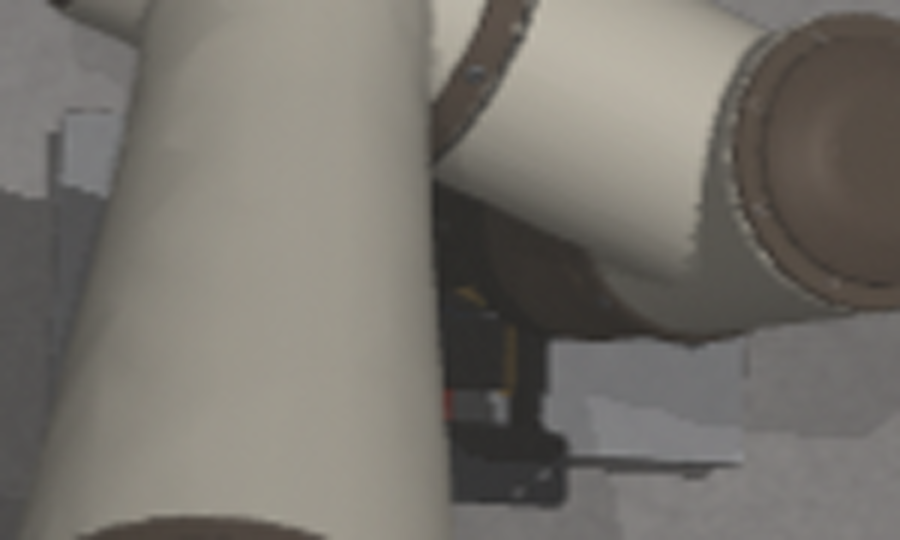

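The yellow tape is out, with the hook at the far end at (150,348) in the crop. I'll finish the last 6.5 mm and set the case down.

{"name": "play_rows", "arguments": {
  "plan": [
    [[0.1, 0, 0.35, 0, 0.02, 0], [0.2, 0, 0.65, 0, 0.02, 0], [0.3, 0, 0.65, 0, 0.02, 0], [0.35, 0, 0.65, 0, 0.02, 0], [0.35, 0, 0.65, 0, 0.02, 0]]
  ]
}}

```text
time_s: 12.72
tcp_pos: [0.5143, -0.1381, 0.0484]
ee_rot: [[0.005, -1.0, 0.023], [0.258, 0.023, 0.966], [-0.966, 0.001, 0.258]]
wrist_force: [-0.1, -1.7, -4.1]
gripper_width: 0.414
```

```bash
python3 - <<'E'
from h import *
C,CR=case_est(); print(C,CR[:,2],CR[:,0])
to(*tcp_of(LINE+PR@[-.038,0,0],PR))
E
```

```text
[ 0.51413109 -0.14299893  0.03071718] [1.49989540e-03 5.18818991e-04 9.99998741e-01] [-2.34839482e-02 -9.99724061e-01  5.53899992e-04]
t 12.725 tcp [ 0.514 -0.138  0.048] J [ -7.2  27.  -14.7 -19.1 -51.5  18.3] F [-0.095 -1.656 -4.116] w 0.41404707050024775
shift cm [ 0.068  0.022 -0.021] turn10 [ 0.003 -0.003 -0.01 ]
```

Not quite in contact yet, so I'll lower in small steps while watching the force.

{"name": "play_rows", "arguments": {
  "plan": [
    [[0.07, 0, -0.02, 0, 0, 0], [0.14, 0, -0.03, 0, 0, 0], [0.14, 0, -0.03, 0, 0, 0]]
  ]
}}

```text
time_s: 13.1
tcp_pos: [0.5143, -0.1382, 0.0478]
ee_rot: [[0.005, -1.0, 0.023], [0.258, 0.023, 0.966], [-0.966, 0.001, 0.258]]
wrist_force: [-2.4, -2.3, 5.3]
gripper_width: 0.413
```

```bash
python3 - <<'E'
from h import *
to(*tcp_of(LINE+PR@[-.038,0,0],PR))
E
```

```text
t 13.1 tcp [ 0.514 -0.138  0.048] J [ -7.2  27.  -14.8 -19.2 -51.5  18.3] F [-2.408 -2.343  5.334] w 0.41289286706997064
shift cm [0.015 0.029 0.002] turn10 [ 0.006 -0.003 -0.008]
```

Contact at about 10 N of added load. I'll open the fingers and back off along the tool axis.

{"name": "play_rows", "arguments": {
  "plan": [
    [[0, 0, 0, 0, 0, 0], [0, 0, 0, 0, 0, 0], [0, 0, 0, 0, 0, 0], [0, 0, 0, 0, 0, 0], [0, 0, 0, 0, 0, 0]]
  ],
  "hand": 1
}}

```text
time_s: 13.72
tcp_pos: [0.5142, -0.1378, 0.0468]
ee_rot: [[0.004, -1.0, 0.023], [0.258, 0.023, 0.966], [-0.966, 0.002, 0.258]]
wrist_force: [0.6, 0.8, -0.2]
gripper_width: 0.897
```

{"name": "play_rows", "arguments": {
  "plan": [
    [[-1.5, 0, 0, 0, 0, 0], [-4, 0, 0, 0, 0, 0], [-8, 0, 0, 0, 0, 0], [-12, 0, 0, 0, 0, 0], [-15, 0, 0, 0, 0, 0]]
  ]
}}

```text
time_s: 14.35
tcp_pos: [0.5139, -0.1776, 0.1949]
ee_rot: [[0.008, -1.0, 0.022], [0.257, 0.024, 0.966], [-0.966, -0.002, 0.257]]
wrist_force: [-0.2, 0.2, -0.3]
gripper_width: 0.997
```

```bash
python3 - <<'E'
from h import *
C=LINE+PR@[-.038,0,0]
show(10,C,PR,200,130,w=130,pts=[EDGE,LINE,EDGE+PR@[0,.07,0],EDGE+PR@[0,-.07,0]])
show(10,C,PR,290,160,"top",w=150,pts=[EDGE,LINE])
s=r.sense(); to(s["tcp_pos"],PR@G)
E
```

```text
t 14.45 tcp [ 0.516 -0.178  0.197] J [-11.   18.5  -4.4 -15.6 -70.   15.5] F [ 0.255 -0.288 -0.053] w 0.9999749858942311
shift cm [0. 0. 0.] turn10 [0.008 1.478 0.043]
```

View pics/escene10.png

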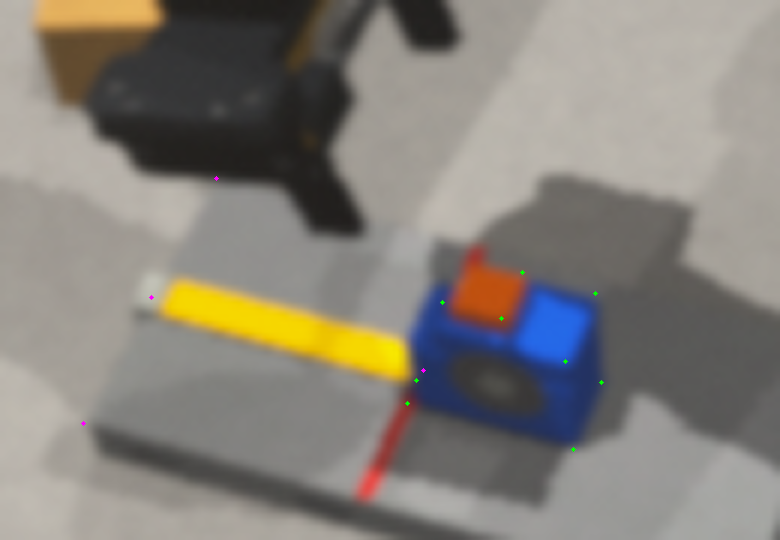

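View pics/rawtop10.png

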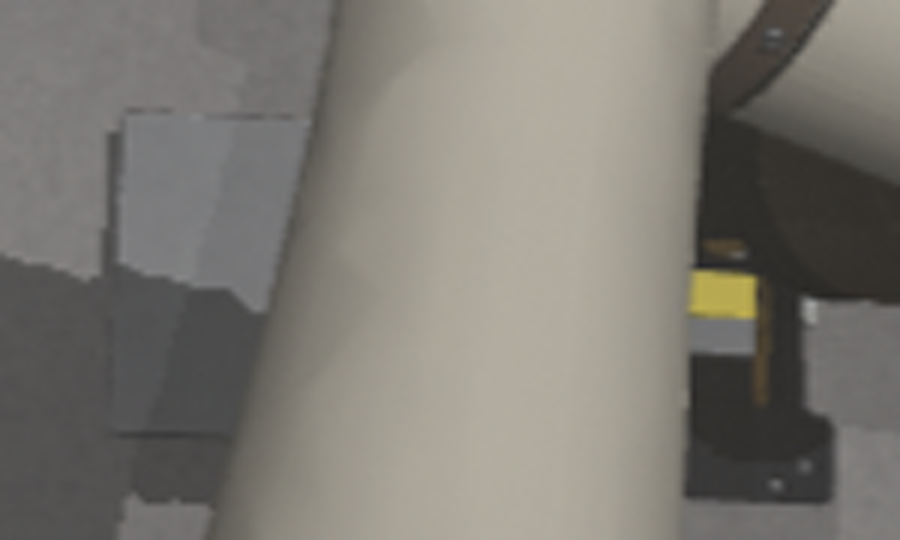

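The case stands flat on its own and the tape is still hooked at (150,290). The mouth's lower near corner is at about (415,400), next to the line. I'll move the arm aside for a clean measurement from both views.

{"name": "play_rows", "arguments": {
  "plan": [
    [[-2, 0, -4, 0, 0.3, 0], [-4, 1, -8, 0, 0.6, 0], [-5, 2, -13, 0, 0.9, 0], [-5, 3, -18, 0, 1.2, 0], [-5, 3, -23, 0, 1.5, 0]]
  ]
}}

```text
time_s: 15.08
tcp_pos: [0.4771, -0.4123, 0.1805]
ee_rot: [[-0.002, -1.0, 0.024], [-0.002, 0.024, 1.0], [-1.0, 0.002, -0.002]]
wrist_force: [0.9, 0.6, 0.4]
gripper_width: 1.002
```

```bash
python3 - <<'E'
from h import *
C=LINE+PR@[-.038,0,0]
show(11,C,PR,200,140,w=110,hh=75,fx=7,pts=[EDGE,LINE])
show(11,C,PR,330,170,"top",w=110,hh=75,fx=7,pts=[EDGE,LINE])
s=r.sense(); to(s["tcp_pos"],PR@G)
E
```

```text
t 15.175 tcp [ 0.476 -0.413  0.178] J [-26.2  24.5  -2.3   0.1 -63.5  24.6] F [-0.363  0.611 -1.022] w 1.000479378459108
shift cm [0. 0. 0.] turn10 [-0.014  0.004 -0.035]
```

View pics/rawscene11.png

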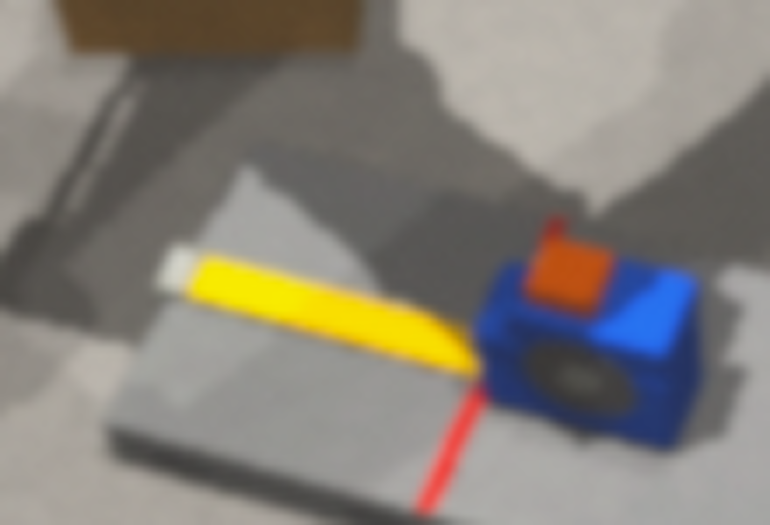

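View pics/rawtop11.png

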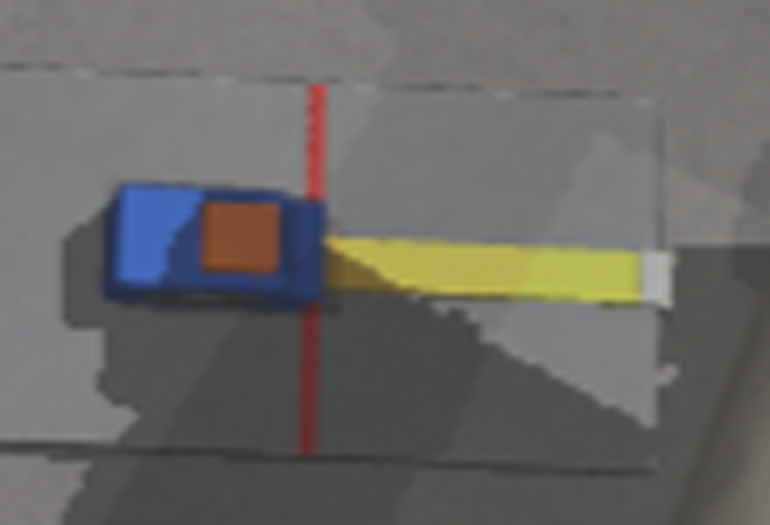

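```bash
python3 - <<'E'
from h import *
np.set_printoptions(precision=4,suppress=True)
pn=lambda X:(np.asarray(X)-EDGE)@PR
for n in("top","scene"):
    im=cv2.imread(f"pics/{n}11.png"); hsv=cv2.cvtColor(im,cv2.COLOR_BGR2HSV).astype(int)
    H,S,V=hsv[...,0],hsv[...,1],hsv[...,2]
    x0,y0,x1,y1=(330,170,440,245) if n=="top" else (200,140,310,215)
    w=np.zeros(H.shape,bool); w[y0:y1,x0:x1]=1
    red=w&((H<6)|(H>174))&(S>130); v,u=np.nonzero(red); Q=pn(onzs(n,u,v,.03)); 
    k=abs(Q[:,0]+.13)<.02
    fit=np.polyfit(Q[k,1],Q[k,0],1); print(n,"line x in panel",fit,k.sum())
    yel=w&(H>20)&(H<35)&(S>120); v,u=np.nonzero(yel); Q=pn(onzs(n,u,v,.034)); print("tape x",Q[:,0].min(),Q[:,0].max(),"y",np.median(Q[:,1]),np.polyfit(Q[:,0],Q[:,1],1))
    blue=w&(H>105)&(H<130)&(S>100)
    if n=="top":
        for row in range(197,214):
            uu=np.nonzero(blue[row])[0]
            if len(uu): print(row,uu.min(),uu.max(),pn(onz(n,uu.max()+.5,row,.076))[:2], pn(onz(n,uu.max()+.5,row,.030))[:2],pn(onz(n,uu.min()-.5,row,.030))[:2])
    else:
        for row in range(184,206,2):
            uu=np.nonzero(blue[row])[0]
            if len(uu): print(row,uu.min(),uu.max(),pn(onz(n,uu.min()-.5,row,.030))[:2])
        c=cv2.findContours(blue.astype(np.uint8),0,2)[0]; c=max(c,key=cv2.contourArea)
        hull=cv2.approxPolyDP(cv2.convexHull(c),1.5,True).reshape(-1,2); print(hull.tolist()); 
        for a,b in hull: print((a,b),pn(onz(n,a,b,.03))[:2])
    o=w&(H>6)&(H<18)&(S>140); v,u=np.nonzero(o); print("orange",pn(onzs(n,u,v,.106)).mean(0),o.sum())
E
```

```text
top line x in panel [ 0.0009 -0.1294] 53
tape x -0.12278229899495209 -0.010947248711618087 y -2.017875822455911e-05 [-0.0033 -0.0003]
197 347 366 [-0.1562  0.0193] [-0.15    0.0255] [-0.202  0.023]
198 346 370 [-0.1462  0.0173] [-0.1395  0.0234] [-0.2045  0.0202]
199 346 375 [-0.1337  0.0154] [-0.1264  0.0214] [-0.2044  0.0176]
200 346 375 [-0.1337  0.0129] [-0.1263  0.0188] [-0.2043  0.015 ]
201 346 375 [-0.1336  0.0104] [-0.1263  0.0162] [-0.2042  0.0124]
202 345 375 [-0.1335  0.0079] [-0.1262  0.0136] [-0.2067  0.0096]
203 345 375 [-0.1335  0.0055] [-0.1261  0.011 ] [-0.2066  0.007 ]
204 345 375 [-0.1334  0.003 ] [-0.126   0.0083] [-0.2065  0.0044]
205 345 375 [-0.1333  0.0005] [-0.126   0.0057] [-0.2064  0.0018]
206 345 375 [-0.1332 -0.002 ] [-0.1259  0.0031] [-0.2063 -0.0008]
207 345 375 [-0.1332 -0.0045] [-0.1258  0.0005] [-0.2062 -0.0034]
208 345 375 [-0.1331 -0.007 ] [-0.1257 -0.0021] [-0.2061 -0.006 ]
209 345 375 [-0.133  -0.0095] [-0.1257 -0.0047] [-0.206  -0.0086]
210 345 375 [-0.133  -0.0119] [-0.1256 -0.0073] [-0.2059 -0.0112]
211 345 375 [-0.1329 -0.0144] [-0.1255 -0.00
[... 388 characters left out ...]
 268 299 [-0.119  -0.0081]
190 269 299 [-0.1238 -0.0031]
192 270 299 [-0.1286  0.002 ]
194 270 299 [-0.131   0.0078]
196 270 298 [-0.1332  0.0137]
198 276 297 [-0.1503  0.0146]
200 283 296 [-0.1697  0.0148]
202 290 296 [-0.1889  0.015 ]
[[299, 180], [299, 194], [295, 203], [270, 196], [268, 185], [272, 178], [291, 177]]
(np.int32(299), np.int32(180)) [-0.1889 -0.0578]
(np.int32(299), np.int32(194)) [-0.2039 -0.0158]
(np.int32(295), np.int32(203)) [-0.2034  0.0135]
(np.int32(270), np.int32(196)) [-0.1345  0.0133]
(np.int32(268), np.int32(185)) [-0.1167 -0.0175]
(np.int32(272), np.int32(178)) [-0.1184 -0.0419]
(np.int32(291), np.int32(177)) [-0.1654 -0.0605]
orange [-0.1663  0.0015  0.076 ] 83
```

Both views agree: the mouth is 3–4 mm behind the line's centre (panel x ≈ −0.133 against −0.1295), the case is in line, and the key's centre is at panel x −0.1665, y ≈ 0. That is inside the 8 mm tolerance. Next I'll press the key with the fingers shut.

```bash
cat >> h.py <<'E'
KEY=EDGE+PR@np.array([-.1665,0,.076])
E
python3 - <<'E'
from h import *
print(KEY); to(KEY+[0,0,.035],PR@G)
E
```

```text
[ 0.51456796 -0.1435497   0.106     ]
t 15.175 tcp [ 0.476 -0.413  0.178] J [-26.2  24.5  -2.3   0.1 -63.5  24.6] F [-0.363  0.611 -1.022] w 1.000479378459108
shift cm [ 3.687 -3.159 27.034] turn10 [-0.014  0.004 -0.035]
```

{"name": "play_rows", "arguments": {
  "plan": [
    [[0, 0, 0, 0, 0, 0], [0, -0.7, 5, 0, 0, 0], [0, -1.4, 10, 0, 0, 0], [0, -2, 15, 0, 0, 0], [0, -2.6, 20, 0, 0, 0]]
  ],
  "hand": 0
}}

```text
time_s: 15.8
tcp_pos: [0.509, -0.2091, 0.1815]
ee_rot: [[0.0, -1.0, 0.022], [-0.0, 0.022, 1.0], [-1.0, -0.0, -0.0]]
wrist_force: [0.6, -0.7, -0.3]
gripper_width: 0.514
```

{"name": "play_rows", "arguments": {
  "plan": [
    [[0, -0.4, 4, 0, 0, 0], [0.5, -0.6, 6, 0, 0, 0], [1.5, -0.6, 7, 0, 0, 0], [2.5, -0.6, 7, 0, 0, 0], [2.5, -0.6, 7, 0, 0, 0]]
  ]
}}

```text
time_s: 16.42
tcp_pos: [0.5154, -0.1423, 0.1543]
ee_rot: [[-0.004, -1.0, 0.024], [-0.0, 0.024, 1.0], [-1.0, 0.004, -0.0]]
wrist_force: [0.1, -0.1, -0.1]
gripper_width: 0.019
```

```bash
python3 - <<'E'
from h import *
show(12,KEY-PR@[.004,0,.076],PR,200,120,w=130)
to(KEY+[0,0,.004],PR@G)
E
```

```text
t 16.475 tcp [ 0.516 -0.142  0.155] J [  1.9  16.9 -17.7   0.  -55.5  -3.4] F [ 0.998 -0.237  0.54 ] w 0.011617411860702429
shift cm [ 4.492  0.114 -0.106] turn10 [ 0.    -0.003 -0.018]
```

View pics/rawscene12.png

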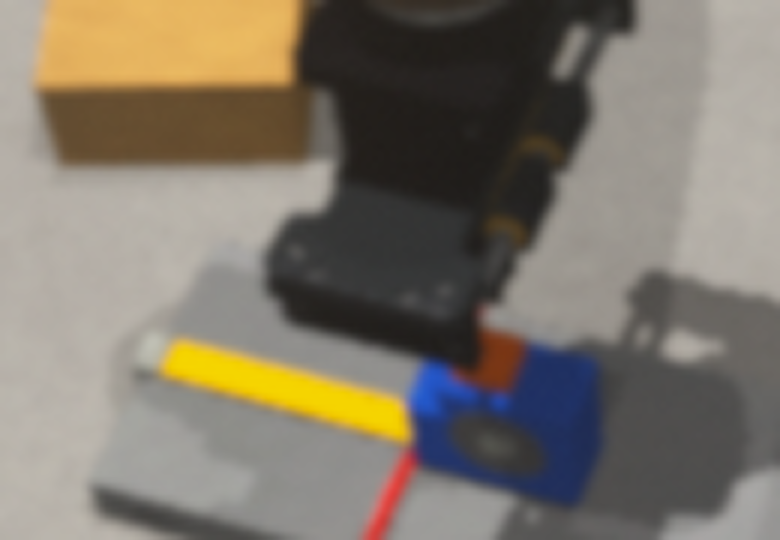

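The shut fingers are above the key, and the tape and hook (150,350) are undisturbed. I'll lower to just above the key.

{"name": "play_rows", "arguments": {
  "plan": [
    [[1.5, 0.1, -0.1, 0, 0, 0], [3, 0.1, -0.1, 0, 0, 0], [4, 0.1, -0.1, 0, 0, 0], [4.5, 0.1, -0.1, 0, 0, 0], [4.5, 0.1, -0.1, 0, 0, 0]]
  ]
}}

```text
time_s: 17.1
tcp_pos: [0.5151, -0.1428, 0.1101]
ee_rot: [[-0.002, -1.0, 0.023], [-0.001, 0.023, 1.0], [-1.0, 0.002, -0.001]]
wrist_force: [-0.0, 0.1, -0.1]
gripper_width: 0.003
```

{"name": "play_rows", "arguments": {
  "plan": [
    [[0.2, 0, 0, 0, 0, 0], [0.4, 0, 0, 0, 0, 0], [0.5, 0, 0, 0, 0, 0]]
  ]
}}

```text
time_s: 17.48
tcp_pos: [0.5155, -0.1428, 0.1061]
ee_rot: [[-0.001, -1.0, 0.023], [-0.001, 0.023, 1.0], [-1.0, 0.001, -0.001]]
wrist_force: [-1.5, 0.8, 3.8]
gripper_width: 0.003
```

```bash
python3 - <<'E'
from h import *
to(KEY-[0,0,.006],PR@G)
E
```

```text
t 17.475 tcp [ 0.515 -0.143  0.106] J [  1.9  20.1 -21.3   0.  -48.7  -3.3] F [-1.481  0.771  3.793] w 0.003366421224276151
shift cm [ 0.613  0.088 -0.075] turn10 [ 0.008 -0.003 -0.005]
```

Contact at z = 0.106 with 3.8 N, as expected. Now I'll press 6 mm.

{"name": "play_rows", "arguments": {
  "plan": [
    [[0.2, 0, 0, 0, 0, 0], [0.4, 0, 0, 0, 0, 0], [0.6, 0, 0, 0, 0, 0], [0.6, 0, 0, 0, 0, 0]]
  ]
}}

```text
time_s: 17.98
tcp_pos: [0.5155, -0.1428, 0.1]
ee_rot: [[-0.001, -1.0, 0.023], [-0.001, 0.023, 1.0], [-1.0, 0.001, -0.001]]
wrist_force: [-2.1, 1.7, 7.2]
gripper_width: 0.007
```

```bash
python3 - <<'E'
from h import *
to(KEY-[0,0,.006],PR@G)
E
```

```text
t 17.975 tcp [ 0.515 -0.143  0.1  ] J [  1.9  20.5 -21.7   0.  -47.9  -3.3] F [-2.13   1.735  7.166] w 0.007342161030107896
shift cm [-0.001  0.09  -0.073] turn10 [ 0.007 -0.004 -0.006]
```

{"name": "play_rows", "arguments": {
  "plan": [
    [[0.05, 0, 0, 0, 0, 0], [0.1, 0, 0, 0, 0, 0], [0.1, 0, 0, 0, 0, 0]]
  ]
}}

```text
time_s: 18.35
tcp_pos: [0.5157, -0.1429, 0.1]
ee_rot: [[-0.0, -1.0, 0.023], [-0.001, 0.023, 1.0], [-1.0, 0.0, -0.001]]
wrist_force: [-3.9, 2.7, 10.5]
gripper_width: 0.002
```

The tip stays at z = 0.100 while the force rises to 10.5 N, so the key has bottomed after about 6 mm. Retreating straight up and aside.

{"name": "play_rows", "arguments": {
  "plan": [
    [[-2, 0, 0, 0, 0, 0], [-6, 0, 0, 0, 0, 0], [-10, 0, 0, 0, 0, 0], [-11, 0.5, -4, 0, 0, 0], [-11, 1, -9, 0, 0, 0]]
  ]
}}

```text
time_s: 18.98
tcp_pos: [0.504, -0.233, 0.2094]
ee_rot: [[0.001, -1.0, 0.021], [-0.001, 0.021, 1.0], [-1.0, -0.001, -0.001]]
wrist_force: [0.3, 0.1, -0.9]
gripper_width: 0.006
```

{"name": "play_rows", "arguments": {
  "plan": [
    [[0, 0.5, -4, 0, 0, 0], [0, 1, -9, 0, 0, 0], [0, 2, -14, 0, 0, 0], [0, 2, -18, 0, 0, 0], [0, 2, -18, 0, 0, 0]]
  ]
}}

```text
time_s: 19.6
tcp_pos: [0.4781, -0.4143, 0.2067]
ee_rot: [[-0.003, -1.0, 0.028], [0.001, 0.028, 1.0], [-1.0, 0.003, 0.0]]
wrist_force: [-0.2, 0.5, -0.3]
gripper_width: 0.003
```

```bash
python3 - <<'E'
from h import *
np.set_printoptions(precision=4,suppress=True)
C=KEY-PR@[.004,0,.076]
pn=lambda X:(np.asarray(X)-EDGE)@PR
for n,x,y in(("scene",200,140),("top",330,170)):
    im,d=show(13,C,PR,x,y,n,w=110,hh=75,fx=7)
    hsv=cv2.cvtColor(im,cv2.COLOR_BGR2HSV).astype(int); H,S=hsv[...,0],hsv[...,1]
    w=np.zeros(H.shape,bool); w[y:y+75,x:x+110]=1
    red=w&((H<6)|(H>174))&(S>130); v,u=np.nonzero(red); Q=pn(onzs(n,u,v,.03)); k=abs(Q[:,0]+.13)<.02
    print(n,"line",np.polyfit(Q[k,1],Q[k,0],1)[1])
    o=w&(H>6)&(H<18)&(S>140); v,u=np.nonzero(o); print("orange",pn(onzs(n,u,v,.100)).mean(0),o.sum(),"depth z",np.median(cloud(n,d)[o][:,2]))
    d0=cloud(n,np.load("top0.npy") if 0 else d)
    b=w&(H>105)&(H<130)&(S>100)
    if n=="top":
        e=[np.nonzero(b[q])[0].max() for q in range(200,212)]; print("blue right col",e)
    yel=w&(H>20)&(H<35)&(S>120); v,u=np.nonzero(yel); print("tape x",pn(onzs(n,u,v,.034))[:,0].min(),pn(onzs(n,u,v,.034))[:,0].max())
print(r.sense()["time_s"],r.sense()["tcp_pos"])
E
```

```text
scene line -0.13121295350981052
orange [-0.1662  0.002   0.07  ] 52 depth z 0.10042622121383894
tape x -0.12382615484198344 -0.008604267446507514
top line -0.1294443458914456
orange [-0.1658 -0.0011  0.07  ] 87 depth z 0.09789643135048236
blue right col [np.int64(375), np.int64(375), np.int64(375), np.int64(375), np.int64(375), np.int64(375), np.int64(375), np.int64(375), np.int64(375), np.int64(375), np.int64(375), np.int64(375)]
tape x -0.12278229899495209 -0.010947248711618087
19.7 [ 0.4786 -0.4119  0.2074]
```

View pics/rawscene13.png

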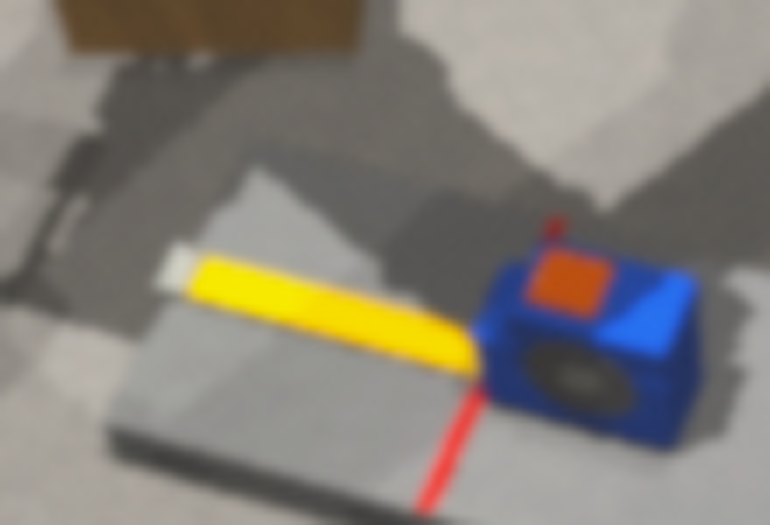

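View pics/top13.png

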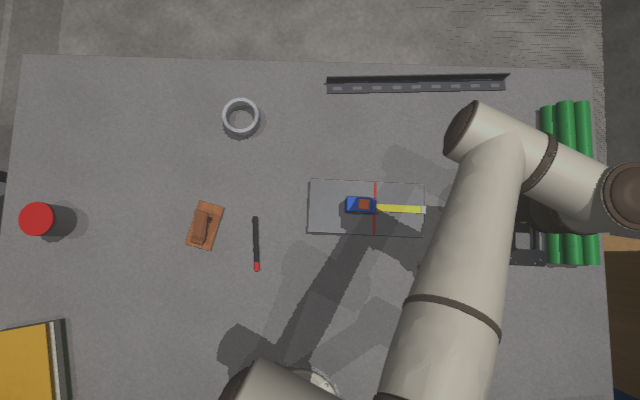

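The key is visibly lower, the case and tape haven't moved, and the hook is on the far end. The roll at (241,118) and the marker at (256,243) are where they started. Handing in.

```bash
python3 -c "
from station import r
print(r.finish_job())"
```

```text
the job is handed in; nothing more can be done
None
```

I took the tape measure off its rest and hooked the tape over the far end of the panel. I then drew the case back to the red line, stood it flat and pushed the lock key down. The job was handed in at about 20 s; no verdict is reported.

**How it went:** the full 35° tool tilt ran into joint 3's range on the first approach. I backed off, gripped the case with 20° of tilt instead, and had no further trouble.

**Last checks:**
- **Hook:** it sits at the far end in both views, and the wrist felt 1.2–2.3 N of tape tension while drawing. I did not measure its depth below the edge.
- **Mouth:** it is about 2–4 mm short of the line's middle, on the rest side, against the 8 mm allowed. The two views differ by about 2 mm, and I left it there rather than regrip.
- **Case:** it stands flat and in line with the panel, and did not shift when the key was pressed.
- **Lock key:** it moved about 6 mm, from z = 0.106 to 0.100 m, and stopped there as the force rose to 10.5 N. Depth readings afterwards put its top at 98–100 mm.
- **Bystanders:** the roll and the marker look unmoved in the last top view. The arm hides the carton there, so I could only judge it unmoved from the scene view.
- **Robot:** it ended well clear, touching nothing.

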